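# Pack up the sampling station

## Task

The sampling session is over, so pack up the desk: pull the drawer of the white desk unit open, put every small test-kit carton that is standing about on the desk into it, and then slide the drawer fully shut. Also put the orange label scraper away: slide its blade edgewise into the slot of the yellow guard until the handle meets it, and leave it lying there. Leave the vials and the timer standing where they are.

Things in the scene. Friction and masses are not known exactly. Their poses are not given: they have to be found in the camera images.
- unit_drawer0 (a joint): How far the drawer of the white desk unit is pulled out, in m: 0 is shut, 0.213 is fully out (its stop). It stays where it is left and slides with about 1 N.
- unit: White drawer unit fixed to the desk, 300 deep (x) x 320 wide x 100 mm high, one grey-fronted drawer; a glove box 70 mm high stands on its top from x = 0.16 on. Origin: middle of the front edge of its underside, in the plane of the shut drawer face; x points to its back, the drawer comes out along -x. The top panel begins at x = 0.015; its underside is 88 mm above the desk.
- unit_drawer0_handle (a point): Middle of the drawer's steel bar handle: a round bar 11 mm thick, 120 mm long, parallel to the drawer front, 35 mm in front of its face (clear gap 29 mm) and 62 mm above the desk, carried by a thin stalk at 51 mm either side of the middle. Axes as the unit.
- drawer_floor (a point): Middle of the front edge of the drawer's inner floor, 22 mm above the desk; moves with the drawer, axes as the unit. Inside: x from 0 to 0.255, y from -0.139 to 0.139; side and rear walls 6 mm thick, 56 mm high above this floor, front panel 67 mm. Fully out, floor x from 0 to 0.20 is clear of the unit's top. Cartons fit in one layer, lying (45 or 36 mm high), not on end.
- guard: Blade guard fixed to the desk: grey bed plate 200 (x) x 90 x 12 mm, with a yellow head on it at x from 0.030 to 0.100 (90 mm wide, top at 47 mm). The head has one level slot open to -x: 54 mm wide, 17 to 27 mm above the desk, 60 mm deep. Origin: centre of the underside; blades go in along +x. A scraper lying on the bed plate has its blade level with the slot.
- scraper: Label scraper: orange and black handle 100 (x) x 28 x 20 mm (z), and a steel blade 58 long, 46 wide, 4 mm thick out of its +x end at half thickness; same either side up, 0.12 kg. Origin: middle of the handle, 10 mm above what it lies on; balances 15 mm towards the blade. Home: handle end touches the head, origin at x -0.020, y 0, z 0.022 in the guard's frame.
- scraper_tip (a point): Middle of the blade's leading edge, 108 mm along the scraper's x from its origin.
- carton0: Test-kit carton, white with coloured bands (blue or green), 70 (x) x 36 (y) x 45 mm (z), rigid, about 70 g. Origin: its centre. May be absent.
- carton1: Test-kit carton, white with coloured bands (blue or green), 70 (x) x 36 (y) x 45 mm (z), rigid, about 70 g. Origin: its centre. May be absent.
- carton2: Test-kit carton, white with coloured bands (blue or green), 70 (x) x 36 (y) x 45 mm (z), rigid, about 70 g. Origin: its centre. May be absent.
- carton3: Test-kit carton, white with coloured bands (blue or green), 70 (x) x 36 (y) x 45 mm (z), rigid, about 70 g. Origin: its centre. May be absent.
- carton4: Test-kit carton, white with coloured bands (blue or green), 70 (x) x 36 (y) x 45 mm (z), rigid, about 70 g. Origin: its centre. May be absent.
- vial0: White sample vial with a blue label, 28 mm across, 55 mm tall, to be left alone. Origin: centre of its underside.
- vial1: As vial0.
- vial2: As vial0.
- timer: White digital timer, 30 x 75 x 70 mm, to be left alone. Origin: centre of its underside.
Mind the look-alikes: they are no part of the job. Leave any brown, pink or turquoise look-alike of the carton0 alone.

How it is judged:
On the way, in this order (a step that is already met when the one before it is completed fails the run):
1. the drawer is pulled open (more than 120 mm) (value of joint unit_drawer0 above 0.12 m), for 0.2 s.
2. every carton is in the drawer (x of carton0 in the frame of drawer_floor between 0 and 0.255 m and y of carton0 in the frame of drawer_floor between -0.138 and 0.138 m and z of carton0 in the frame of drawer_floor between 0.005 and 0.045 m and x of carton1 in the frame of drawer_floor between 0 and 0.255 m and y of carton1 in the frame of drawer_floor between -0.138 and 0.138 m and z of carton1 in the frame of drawer_floor between 0.005 and 0.045 m and x of carton2 in the frame of drawer_floor between 0 and 0.255 m and y of carton2 in the frame of drawer_floor between -0.138 and 0.138 m and z of carton2 in the frame of drawer_floor between 0.005 and 0.045 m and x of carton3 in the frame of drawer_floor between 0 and 0.255 m and y of carton3 in the frame of drawer_floor between -0.138 and 0.138 m and z of carton3 in the frame of drawer_floor between 0.005 and 0.045 m and x of carton4 in the frame of drawer_floor between 0 and 0.255 m and y of carton4 in the frame of drawer_floor between -0.138 and 0.138 m and z of carton4 in the frame of drawer_floor between 0.005 and 0.045 m and linear speed of each of carton0, carton1, carton2, carton3, carton4 below 0.05 m/s), for 0.3 s.
3. the drawer is shut (value of joint unit_drawer0 below 0.006 m), for 0.2 s.
At the end, for the whole second after the job is handed in: Every carton that is present lies inside the drawer; the drawer is shut to within 6 mm; the scraper lies at rest with its blade in the guard's slot, its tip at most 8 mm short of home, within 12 mm of the slot's middle line and 0.15 rad of its direction; the robot touches nothing (x of carton0 in the frame of drawer_floor between 0 and 0.255 m and y of carton0 in the frame of drawer_floor between -0.138 and 0.138 m and z of carton0 in the frame of drawer_floor between 0.005 and 0.045 m and x of carton1 in the frame of drawer_floor between 0 and 0.255 m and y of carton1 in the frame of drawer_floor between -0.138 and 0.138 m and z of carton1 in the frame of drawer_floor between 0.005 and 0.045 m and x of carton2 in the frame of drawer_floor between 0 and 0.255 m and y of carton2 in the frame of drawer_floor between -0.138 and 0.138 m and z of carton2 in the frame of drawer_floor between 0.005 and 0.045 m and x of carton3 in the frame of drawer_floor between 0 and 0.255 m and y of carton3 in the frame of drawer_floor between -0.138 and 0.138 m and z of carton3 in the frame of drawer_floor between 0.005 and 0.045 m and x of carton4 in the frame of drawer_floor between 0 and 0.255 m and y of carton4 in the frame of drawer_floor between -0.138 and 0.138 m and z of carton4 in the frame of drawer_floor between 0.005 and 0.045 m and value of joint unit_drawer0 below 0.006 m and x of scraper_tip in the frame of guard above 0.08 m and y of scraper_tip in the frame of guard between -0.012 and 0.012 m and z of scraper_tip in the frame of guard between 0.014 and 0.03 m and angle between the x axis of scraper and the x axis of guard, either way round below 0.15 rad and linear speed of scraper below 0.02 m/s).
It fails at once if a bystander (vial0) is moved more than 40 mm or knocked over (distance of vial0 from where it was at the start of the episode above 0.04 m or angle between vial0's own z axis and vertical above 0.6 rad).
It fails at once if a bystander (vial1) is moved more than 40 mm or knocked over (distance of vial1 from where it was at the start of the episode above 0.04 m or angle between vial1's own z axis and vertical above 0.6 rad).
It fails at once if a bystander (vial2) is moved more than 40 mm or knocked over (distance of vial2 from where it was at the start of the episode above 0.04 m or angle between vial2's own z axis and vertical above 0.6 rad).
It fails at once if a bystander (timer) is moved more than 40 mm or knocked over (distance of timer from where it was at the start of the episode above 0.04 m or angle between timer's own z axis and vertical above 0.6 rad).
Of carton0, carton1, carton2, carton3, carton4 only 3 to 5 are there at a start; the rules pass over those that are not, and their reading is None.
At some moment in a run one of carton0, carton1, carton2, carton3, carton4, scraper may be knocked a few centimetres aside while the robot is not near it.
Once in a run the grip may slacken for a moment while it holds something.
It also fails if it takes over 210 s, if anything falls off the work surface, if the arm or the gripper's body presses on something with over 40 N, if the wrist force passes 120 N, or if a joint passes its speed limit or range.

## Robot

A 6-joint arm with a two-finger parallel gripper is mounted at the origin on the work surface. World frame = base frame: x ahead of the robot, y to its left, z up, the work surface at z = 0. Lengths are in m, angles in rad, forces in N, time in s.
With the tool pointing down it reaches from about 0.225 to 0.875 m from the base axis. Payload 3.4 kg.
Tool frame: the origin (TCP) lies where the fingers leave the gripper's body, on its centre line; the fingertips stand 73 mm ahead of it and the grasp point (between the pads) lies 54 mm ahead of it (manip.pinch_z is the distance from the TCP to the grasp point, in m); z points along the fingers, y is the line along which they close (so a half turn about z gives the same grasp; the last joint's range is limited). The gripper opens to 85 mm and grips with 20 to 120 N. Pads are 22 mm wide; open, the fingers measure 114 mm over their backs; the gripper's body (76 mm by 85 mm) begins 54 mm behind the grasp point. The pads swing forward as they close: fully open they stand 13 mm farther back than shut.
Start: joints at [1.07, 0.276, 1.505, -0, 1.361, -0.121], TCP at [0.213, 0.534, 0.304] pointing down, gripper open.
Joint ranges: [-2.89, 2.89], [-0.75, 2.08], [0.22, 2.7], [-1.18, 4.32], [0.11, 2.71], [-2.7, 2.7]. Speed limits (rad/s): [2.57, 2.57, 3.14, 3.14, 3.14, 3.14].

## Interface

Orientations are given as a unit quaternion [w, x, y, z].
In Python, from rig import readout, imaging, manip gives the robot as it stands. The module is installed in compiled form; this text tells all that it offers.
- The arm moves only by the tool servo_tool, never from a script. Its argument "moves" is a list of rows, each an object with "dp": the shift along the tool's x, y, z in units of 0.2 m (1.0 is 0.2 m), a list of three; "delta_rot": the turn, a rotation vector about the tool's x, y, z in units of 0.1 rad (1.0 is 0.1 rad), a list of three; "fingers": the opening, from 0 (shut) to 1 (fully open). In form: [{"dp": [dx, dy, dz], "delta_rot": [wx, wy, wz], "fingers": fingers}, ...]. A call has 1 to 5 rows; each row shifts and turns the commanded pose from where the row before left it, along the tool's axes as they then stand; what a row does not reach is not made up. A row lasts 1/10 s, in which the tool goes at most 50 mm and 8.59 degrees, less where a joint would pass 70% of its speed; a pose out of reach is approached as far as the arm can. A call with a number of a shift or a turn outside -1 to 1 is refused whole. A call with a gripper value outside its range is refused whole. The fingers move at their own pace and stop on an object; "force" is the grip in N (left out, the last holds). Time passes only in rows, so rows that do not move let the fingers close. It gives the time, the measured TCP pose, the force, the opening and the grip force at its end, in the units of the state.
- readout.get_state(): the state, without advancing time (a new reading comes with each control period).
- imaging.get_image(name): name is "side" or "top" or "wrist"; returns (picture, depth): 480x640x3 uint8, red, green, blue; 480x640 float32, m along the optical axis (not along the pixel's ray), 0 where there is no reading.
- imaging.calibration(name): a dict with "intrinsics" (3x3 intrinsics, pixels), "dist" ([k1, k2, p1, p2, k3] as OpenCV has them; the pictures are not rectified), "R" (3x3) and "t" (3): a world point X has camera coordinates R X + t; the wrist camera has in their place "hand_eye" (4x4, takes a point from camera to tool coordinates, whose origin is the TCP and whose axes are the flange's). Camera axes: x right, y down, z forward; pixel columns grow to the right and rows downward; lengths in m; the calibration is good to about 2 mm. A picture is of the moment at which its call begins: read the wrist's pose just before it. calibration takes no time and is no camera call.
- manip.sign_off(): hands the job in; it is judged then, once.
The state is a dict: "clock": time; "qpos": joint angles; "qd": joint speeds; "effort": joint torques, N m; "position": TCP position; "ee_rot": TCP orientation; "contact_force": force on the tool from outside, world axes, zero at the start; "moment": the same for the moment, N m; "width": finger opening in m; "gripper_force": force on a finger pad.
Only numpy, scipy, OpenCV 4.12 (cv2) and the standard library are available. Lean on these libraries where they do the work, as an engineer would, in place of code of your own. Each camera call takes 0.05 s, during which the arm holds its last target. There are 200 camera calls.

## Working session

There is one attempt and no reset: what is moved stays moved. The work goes in short steps, Python scripts to look and compute and a tool call to move; the robot and the scene stay as the last step left them, time stands still between calls to the robot, and variables do not carry over. Pictures are saved under pics/ and viewed, at most 14 in all, crops included, and the job is handed in when it is done.

Besides the shell and the picture viewer there is one more tool, called after ">>>" as a command line: name --argument value ..., lists and objects as JSON in quotes. servo_tool: Moves the arm, as the interface text tells. Its arguments: {"type":"object","properties":{"moves":{"type":"array"},"force":{"type":"number"}},"required":["moves"]}

```bash
mkdir -p pics; cat > h.py <<'E'
import numpy as np, cv2
from rig import readout, imaging, manip
from scipy.spatial.transform import Rotation as Ro
def st():
    s=readout.get_state(); q=s['ee_rot']; return s,np.array(s['position']),Ro.from_quat([q[1],q[2],q[3],q[0]]).as_matrix()
def grab(n):
    s,p,R=st(); im,d=imaging.get_image(n); c=imaging.calibration(n)
    K=np.array(c['intrinsics']);D=np.array(c['dist'])
    if n=='wrist':
        H=np.array(c['hand_eye']); T=np.eye(4);T[:3,:3]=R;T[:3,3]=p; M=T@H
        Rw,o=M[:3,:3],M[:3,3]
    else:
        Rc=np.array(c['R']);Rw=Rc.T;o=-Rw@np.array(c['t'])
    return dict(im=im,d=d,K=K,D=D,Rw=Rw,o=o)
def rays(g,uv):
    n=cv2.undistortPoints(np.array(uv,float).reshape(-1,1,2),g['K'],g['D'])[:,0]
    return np.c_[n,np.ones(len(n))]@g['Rw'].T
def onz(g,uv,z):
    r=rays(g,uv); return g['o']+r*((z-g['o'][2])/r[:,2])[:,None]
def pts(g,uv):
    uv=np.array(uv); z=g['d'][uv[:,1].astype(int),uv[:,0].astype(int)]
    return g['o']+rays(g,uv)*z[:,None]
def save(g,n): cv2.imwrite('pics/'+n,g['im'][:,:,::-1])
E
python3 - <<'E'
from h import *
s,p,R=st(); print(s)
for n in ('top','side','wrist'):
    g=grab(n); save(g,n+'0.png'); print(n,g['o'],g['Rw'][:,2],g['K'][0,0],(g['d']>0).mean())
E
```

```text
{'clock': 0.0, 'qpos': array([ 1.06998713e+00,  2.76604038e-01,  1.50614722e+00, -6.05657235e-06,
        1.36067213e+00, -1.21006886e-01]), 'qd': array([-0.00202723,  0.00045659, -0.00062228, -0.00023855, -0.00119813,
       -0.00050013]), 'effort': array([ 2.40954156e-03, -4.16778696e+01, -2.45811260e+01,  1.45387794e-04,
        1.08279721e-02,  3.12657949e-05]), 'position': array([0.21299381, 0.53367274, 0.30302881]), 'ee_rot': array([-2.77212572e-04,  1.88761125e-01,  9.82022607e-01, -8.72385554e-04]), 'contact_force': array([-0.79012547, -0.99326237,  0.01584094]), 'moment': array([-0.02824871, -0.01622464,  0.05218319]), 'gripper_force': 0.0, 'width': 0.08535961260301977}
top [0.3390459  0.07608675 1.41545737] [ 0.12567108  0.00442628 -0.99206209] 625.0702877165528 0.9959016927083333
side [0.49058054 0.71424305 0.74177207] [ 0.02595407 -0.69710985 -0.71649441] 480.7275087033845 0.996181640625
wrist [0.15216128 0.55902325 0.37313723] [ 0.24403978 -0.0986299  -0.96473661] 356.937540498977 0.99587890625
```

View pics/top0.png

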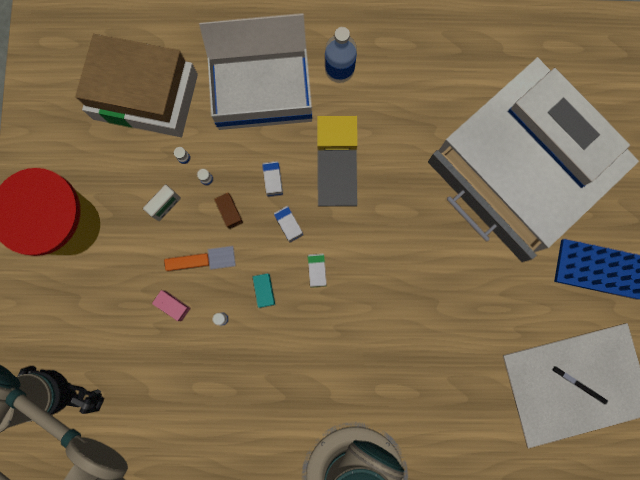

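View pics/side0.png

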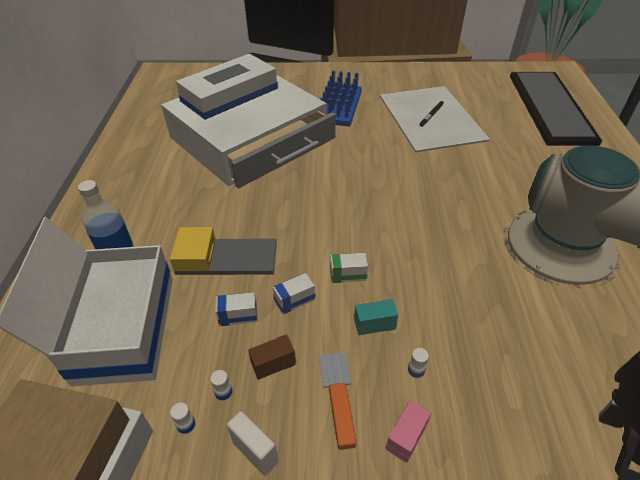

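The top view shows three white cartons: blue bands at px (272,178) and (289,224), green at (317,270). The scraper is at (200,260), the guard at (337,160), the timer at (161,203) and the vials at (181,155), (204,177) and (220,319). The drawer handle is at (470,215), with the drawer apparently slightly ajar. Brown, teal and pink look-alikes stand among them. Measuring next.

```bash
cat >> h.py <<'E'
def cloud(g):
    v,u=np.mgrid[0:480,0:640]; uv=np.c_[u.ravel(),v.ravel()]
    P=(g['o']+rays(g,uv)*g['d'].reshape(-1,1)).reshape(480,640,3); P[g['d']==0]=np.nan; return P
def comps(g,P,zmin=0.012,amin=60,box=(0.2,0.95,-0.5,0.7)):
    m=(P[...,2]>zmin)&(P[...,0]>box[0])&(P[...,0]<box[1])&(P[...,1]>box[2])&(P[...,1]<box[3])
    n,L,S,C=cv2.connectedComponentsWithStats(m.astype(np.uint8))
    for i in range(1,n):
        if S[i,4]<amin: continue
        Q=P[L==i]; col=g['im'][L==i]
        zt=np.nanpercentile(Q[:,2],90); T=Q[Q[:,2]>zt-0.008]
        (c,wh,a)=cv2.minAreaRect((T[:,:2]*1000).astype(np.float32))
        if wh[0]<wh[1]: wh=wh[::-1]; a+=90
        print(C[i].round(),S[i,4],'c',np.round(c,1),'wh',np.round(wh,1),'a',round((a+90)%180-90,1),'zt',round(zt*1000,1),'rgb',np.median(col,0))
E
python3 - <<'E'
from h import *
for n in ('top','side'):
    g=grab(n);P=cloud(g);print(n, np.nanmedian(P[300:340,330:420,2])); comps(g,P)
E
```

```text
top 0.0006325653654948304
[256.  77.] 9314 c [944.3 230.1] wh [219.4  26.3] a -86.0 zt 135.7 rgb [130. 130. 132.]
[340.  55.] 1368 c [928.9  39.6] wh [32.8 29.3] a 0.3 zt 189.2 rgb [77. 83. 90.]
[136.  85.] 8898 c [865.5 503.3] wh [202.9 153. ] a 78.6 zt 134.0 rgb [107.  85.  56.]
[525. 161.] 21271 c [ 752.5 -446.9] wh [229.7 123.5] a 42.5 zt 159.3 rgb [159. 158. 152.]
[336. 155.] 2680 c [764.   46.8] wh [88.6 72.5] a -89.8 zt 50.0 rgb [83. 81. 53.]
[181. 155.] 188 c [709.2 399.3] wh [25.6 25.5] a -17.0 zt 58.2 rgb [153.5 146.5 131. ]
[272. 179.] 558 c [655.5 191.7] wh [71.5 36.5] a 8.3 zt 49.2 rgb [164. 162. 161.]
[ 50. 215.] 6099 c [550.2 635. ] wh [175.9 130. ] a 0.0 zt 198.8 rgb [143.  26.  21.]
[205. 176.] 180 c [658.8 342.8] wh [26.  24.2] a 3.2 zt 59.4 rgb [153.  147.5 131.5]
[161. 203.] 717 c [596.  437.4] wh [75.4 33.6] a -41.3 zt 73.3 rgb [151. 147. 136.]
[228. 211.] 570 c [581.8 290.2] wh [71.4 36.2] a 25.5 zt 49.5 rgb [84. 51. 29.]
[288. 224.] 548 c [552.5 154.1] wh [70.7 36. ] a 29.7 zt 49.2 rgb [164. 163. 163.]
[568. 263.] 814 c [ 475.2 -479.3] wh [78.9 13.4] a -14.0 zt
[... 1380 characters left out ...]
rgb [86. 56. 36.]
[418. 361.] 428 c [340.3 301.2] wh [25.7 25.4] a -6.4 zt 56.4 rgb [120.5 113.5 103. ]
[340. 400.] 1722 c [470.2 354.9] wh [157.1  45.4] a -81.2 zt 21.7 rgb [166.  92.  47.]
[627. 419.] 2544 c [246.7 524.5] wh [42.8  7.1] a 72.3 zt 384.6 rgb [29. 26. 23.]
[221. 384.] 448 c [659.1 345.5] wh [25.5 25.3] a -85.1 zt 56.2 rgb [124. 118. 108.]
[ 67. 435.] 12186 c [857.5 465.8] wh [151.  123.2] a -11.0 zt 131.0 rgb [119.  97.  68.]
[408. 429.] 1450 c [367.9 411.6] wh [70.9 36.2] a 56.7 zt 47.1 rgb [176. 104. 117.]
[182. 416.] 531 c [709.8 400. ] wh [27.1 26.4] a 26.4 zt 56.4 rgb [130. 122. 110.]
[253. 441.] 1696 c [596.9 439.2] wh [74.9 30.2] a -42.3 zt 71.4 rgb [170.  162.5 149.5]
```

```bash
python3 - <<'E'
from h import *
for n in ('top','side'):
    g=grab(n);P=cloud(g)
    b=(P[...,0]>0.4)&(P[...,0]<0.95)&(P[...,1]<-0.08)&(P[...,1]>-0.7)
    def rect(m,lab):
        Q=P[m][:,:2]*1000
        (c,wh,a)=cv2.minAreaRect(Q.astype(np.float32)); bp=cv2.boxPoints((c,wh,a))
        print(n,lab,len(Q),np.round(c,1),np.round(wh,1),round(a,1),bp.round().tolist())
    off=0.003 if n=='top' else 0.001
    z=P[...,2]-off
    k=np.ones((3,3),np.uint8)
    rect(cv2.morphologyEx((b&(abs(z-0.1)<0.004)).astype(np.uint8),cv2.MORPH_OPEN,k)>0,'top')
    m=cv2.morphologyEx((b&(abs(z-0.089)<0.004)).astype(np.uint8),cv2.MORPH_OPEN,np.ones((2,2),np.uint8))
    nn,L,S,C=cv2.connectedComponentsWithStats(m); i=1+np.argmax(S[1:,4]); rect(L==i,'front')
    m=(b&(z>0.05)&(z<0.072)).astype(np.uint8)
    nn,L,S,C=cv2.connectedComponentsWithStats(m)
    for i in range(1,nn):
        if S[i,4]>25: rect(L==i,'handle?%s'%C[i].round())
    # guard
    gb=(P[...,0]>0.5)&(P[...,0]<0.85)&(P[...,1]<0.12)&(P[...,1]>-0.03)
    mm=gb&(z>0.007)&(z<0.017); mm=cv2.morphologyEx(mm.astype(np.uint8),cv2.MORPH_OPEN,k)>0; rect(mm,'bed')
    hs=cv2.cvtColor(g['im'],cv2.COLOR_RGB2HSV)
    mm=(gb&(z>0.04)); rect(mm,'head')
    # scraper
    m=(hs[...,0]<16)&(hs[...,1]>150)&(hs[...,2]>90)&(P[...,0]>0.42)&(P[...,0]<0.52)&(P[...,1]>0.3)&(P[...,1]<0.45)&(z>0.012)
    rect(m,'orange')
    m=(P[...,0]>0.4)&(P[...,0]<0.53)&(P[...,1]>0.25)&(P[...,1]<0.35)&(z>0.006); rect(m,'blade')
    u=np.unique  # top image crop
    if n=='top': cv2.imwrite('pics/unit.png',cv2.resize(g['im'][50:270,410:640],None,fx=3,fy=2.7)[:600,:,::-1])
E
```

```text
top top 2541 [ 710.5 -400.4] [319.9 285.2] 42.9 [[496.0, -405.0], [690.0, -614.0], [925.0, -396.0], [731.0, -187.0]]
top front 14 [ 682.3 -191.5] [11.7  5.8] 3.2 [[676.0, -189.0], [677.0, -195.0], [688.0, -194.0], [688.0, -188.0]]
top handle?[475. 213.] 816 [ 574.6 -254.1] [312.1  44.3] 42.7 [[445.0, -344.0], [475.0, -376.0], [704.0, -165.0], [674.0, -132.0]]
top handle?[578. 244.] 30 [ 509.1 -487.2] [ 9.4 12.1] 33.6 [[502.0, -485.0], [508.0, -495.0], [516.0, -490.0], [510.0, -480.0]]
top handle?[593. 247.] 30 [ 502.3 -519.1] [ 9.4 11.8] 6.7 [[497.0, -514.0], [498.0, -525.0], [508.0, -524.0], [506.0, -513.0]]
top handle?[606. 250.] 26 [ 496.5 -548.5] [ 7.5 10.3] 13.7 [[492.0, -544.0], [494.0, -554.0], [501.0, -553.0], [499.0, -543.0]]
top handle?[620. 253.] 27 [ 491.5 -580.7] [ 9.8 10.5] 3.0 [[486.0, -576.0], [487.0, -586.0], [497.0, -586.0], [496.0, -575.0]]
top handle?[576. 254.] 27 [ 487.3 -482.5] [ 8.  10.8] 12.4 [[482.0, -478.0], [485.0, -489.0], [492.0, -487.0], [490.0, -476.0]]
top handle?[635. 256.] 29 [ 485.2 -612.7] [ 9.  11.8] 24.9 [[479.0, -609.0], [484.0, -620.0], [492.0
[... 3013 characters left out ...]
0]]
side handle?[316. 116.] 52 [ 525.2 -404.4] [ 6.8 47.5] 42.2 [[507.0, -389.0], [539.0, -424.0], [544.0, -420.0], [512.0, -385.0]]
side handle?[262. 148.] 1465 [ 706.2 -274.3] [226.  453.8] 87.0 [[474.0, -375.0], [927.0, -399.0], [939.0, -173.0], [486.0, -150.0]]
side bed 2189 [696.4  45.8] [194.4  93.5] 1.2 [[598.0, 91.0], [600.0, -3.0], [795.0, 1.0], [793.0, 94.0]]
side head 1615 [789.  60.] [121.4 119.7] 0.0 [[728.0, 120.0], [728.0, 0.0], [850.0, 0.0], [850.0, 120.0]]
side orange 1094 [466.5 383.7] [27.5 98. ] 8.3 [[446.0, 430.0], [460.0, 333.0], [487.0, 337.0], [473.0, 434.0]]
side blade 1005 [476.5 313.5] [46.  77.2] 8.2 [[448.0, 348.0], [459.0, 272.0], [505.0, 279.0], [494.0, 355.0]]
```

View pics/unit.png

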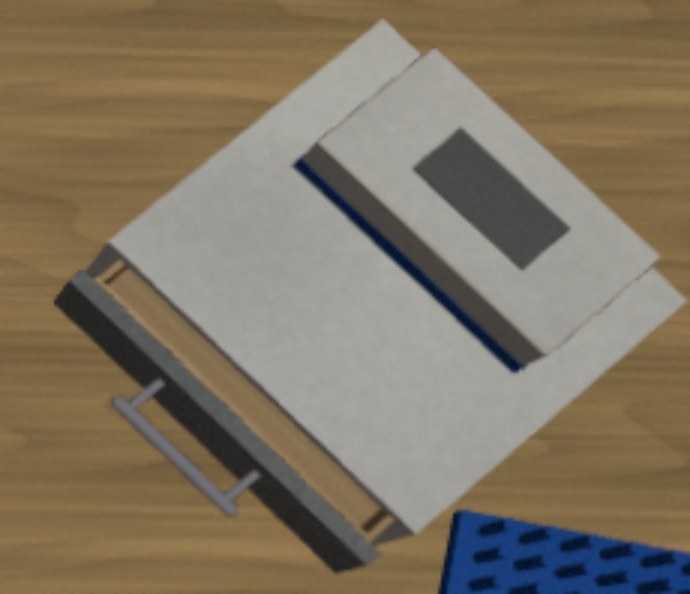

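The zoomed unit shows the drawer ajar by about 23 mm, with its bar handle at crop px (175,455). The unit's x axis points at −47.1°, its origin is about (0.603, −0.2845), and the handle is at about (0.564, −0.242, 0.062). I'll turn the tool for the handle first.

>>> servo_tool --moves '[{"dp": [0,0,0],"delta_rot": [0,0,1],"fingers": 0.3},{"dp": [0,0,0],"delta_rot": [0,0,1],"fingers": 0.3},{"dp": [0,0,0],"delta_rot": [0,0,1],"fingers": 0.3},{"dp": [0,0,0],"delta_rot": [0,0,1],"fingers": 0.3},{"dp": [0,0,0],"delta_rot": [0,0,1],"fingers": 0.3}]'

```text
clock: 0.85
position: [0.2132, 0.534, 0.3039]
ee_rot: [-0.0, 0.428, 0.904, -0.0]
contact_force: [0.6, -0.6, 0.3]
width: 0.0255
gripper_force: 0.0
```

>>> servo_tool --moves '[{"dp": [0,0,0],"delta_rot": [0,0,1],"fingers": 0.3},{"dp": [0,0,0],"delta_rot": [0,0,1],"fingers": 0.3},{"dp": [0,0,0],"delta_rot": [0,0,1],"fingers": 0.3},{"dp": [0,0,0],"delta_rot": [0,0,1],"fingers": 0.3},{"dp": [0,0,0],"delta_rot": [0,0,1],"fingers": 0.3}]'

```text
clock: 1.35
position: [0.2132, 0.534, 0.3039]
ee_rot: [0.0, 0.638, 0.77, 0.0]
contact_force: [0.6, -0.2, 0.5]
width: 0.0256
gripper_force: 0.0
```

>>> servo_tool --moves '[{"dp": [0,0,0],"delta_rot": [0,0,1],"fingers": 0.3},{"dp": [0,0,0],"delta_rot": [0,0,1],"fingers": 0.3},{"dp": [0,0,0],"delta_rot": [0,0,1],"fingers": 0.3},{"dp": [0,0,0],"delta_rot": [0,0,1],"fingers": 0.3},{"dp": [0,0,0],"delta_rot": [0,0,1],"fingers": 0.3}]'

```text
clock: 1.85
position: [0.2132, 0.534, 0.3039]
ee_rot: [0.0, 0.809, 0.588, 0.0]
contact_force: [-0.2, -0.4, -1.0]
width: 0.0252
gripper_force: 0.0
```

>>> servo_tool --moves '[{"dp": [0,0,0],"delta_rot": [0,0,1],"fingers": 0.3},{"dp": [0,0,0],"delta_rot": [0,0,1],"fingers": 0.3},{"dp": [0,0,0],"delta_rot": [0,0,1],"fingers": 0.3},{"dp": [0,0,0],"delta_rot": [0,0,1],"fingers": 0.3},{"dp": [0,0,0],"delta_rot": [0,0,1],"fingers": 0.3}]'

```text
clock: 2.35
position: [0.2132, 0.534, 0.3039]
ee_rot: [-0.0, 0.929, 0.37, -0.0]
contact_force: [-0.2, 0.0, -0.1]
width: 0.0256
gripper_force: 0.0
```

```bash
cat >> h.py <<'E'
def plan(tgt,yaw=None):
    """tool-axis delta (units 0.2 m, 0.1 rad) from the present pose to TCP tgt (mm), yaw (deg) of tool y"""
    s,p,R=st(); d=np.array(tgt)/1000-p
    if yaw is None: Rt=R
    else:
        a=np.radians(yaw); y=np.array([np.cos(a),np.sin(a),0]); z=np.array([0,0,-1.]); Rt=np.c_[np.cross(y,z),y,z]
    rv=Ro.from_matrix(R.T@Rt).as_rotvec()
    print('t',round(s['clock'],1),'tcp',(p*1000).round(1),'yaw',np.degrees(np.arctan2(R[1,1],R[0,1])).round(1),'w',round(s['width']*1000,1),'gf',round(s['gripper_force'],1),'F',np.round(s['contact_force'],1))
    print(' rot units',(rv*10).round(2),' dp after turn',(Rt.T@d/0.2).round(3),' min rows',np.linalg.norm(d)/0.05)
E
python3 - <<'E'
from h import *
plan((564,-242,200),-47.1)
E
```

```text
t 2.4 tcp [213.2 534.  303.9] yaw -46.6 w 25.6 gf 0.0 F [-0.2  0.  -0.1]
 rot units [-0.    0.    0.09]  dp after turn [-1.356  4.036  0.519]  min rows 17.1587596043216
```

>>> servo_tool --moves '[{"dp": [-0.068,0.202,0.026],"delta_rot": [0,0,0.09],"fingers": 0.3},{"dp": [-0.068,0.202,0.026],"delta_rot": [0,0,0],"fingers": 0.3},{"dp": [-0.068,0.202,0.026],"delta_rot": [0,0,0],"fingers": 0.3},{"dp": [-0.068,0.202,0.026],"delta_rot": [0,0,0],"fingers": 0.3},{"dp": [-0.068,0.202,0.026],"delta_rot": [0,0,0],"fingers": 0.3}]'

```text
clock: 2.85
position: [0.3024, 0.3388, 0.2779]
ee_rot: [-0.0, 0.93, 0.368, 0.0]
contact_force: [1.3, -0.9, 0.4]
width: 0.0256
gripper_force: 0.0
```

>>> servo_tool --moves '[{"dp": [-0.068,0.202,0.026],"delta_rot": [0,0,0],"fingers": 0.3},{"dp": [-0.068,0.202,0.026],"delta_rot": [0,0,0],"fingers": 0.3},{"dp": [-0.068,0.202,0.026],"delta_rot": [0,0,0],"fingers": 0.3},{"dp": [-0.068,0.202,0.026],"delta_rot": [0,0,0],"fingers": 0.3},{"dp": [-0.068,0.202,0.026],"delta_rot": [0,0,0],"fingers": 0.3}]'

```text
clock: 3.35
position: [0.3909, 0.1448, 0.252]
ee_rot: [0.0, 0.93, 0.368, 0.001]
contact_force: [0.6, -0.0, -0.6]
width: 0.0252
gripper_force: 0.0
```

>>> servo_tool --moves '[{"dp": [-0.068,0.202,0.026],"delta_rot": [0,0,0],"fingers": 0.3},{"dp": [-0.068,0.202,0.026],"delta_rot": [0,0,0],"fingers": 0.3},{"dp": [-0.068,0.202,0.026],"delta_rot": [0,0,0],"fingers": 0.3},{"dp": [-0.068,0.202,0.026],"delta_rot": [0,0,0],"fingers": 0.3},{"dp": [-0.068,0.202,0.026],"delta_rot": [0,0,0],"fingers": 0.3}]'

```text
clock: 3.85
position: [0.4795, -0.0493, 0.2259]
ee_rot: [0.0, 0.93, 0.367, 0.0]
contact_force: [-0.2, 0.8, 0.2]
width: 0.0255
gripper_force: 0.0
```

>>> servo_tool --moves '[{"dp": [-0.068,0.202,0.026],"delta_rot": [0,0,0],"fingers": 0.3},{"dp": [-0.068,0.202,0.026],"delta_rot": [0,0,0],"fingers": 0.3},{"dp": [-0.068,0.202,0.026],"delta_rot": [0,0,0],"fingers": 0.3},{"dp": [-0.068,0.202,0.026],"delta_rot": [0,0,0],"fingers": 0.3},{"dp": [-0.068,0.202,0.026],"delta_rot": [0,0,0],"fingers": 0.3}]'

```text
clock: 4.35
position: [0.568, -0.2432, 0.1996]
ee_rot: [-0.0, 0.93, 0.367, 0.0]
contact_force: [0.4, 1.2, 0.3]
width: 0.0253
gripper_force: 0.0
```

```bash
python3 - <<'E'
from h import *
g=grab('wrist');save(g,'w1.png');P=cloud(g);z=P[...,2]
plan((564,-242,116),-47.1)
ux=np.array([.68,-.733]);uy=np.array([.733,.68]);o=np.array([.603,-.2845])
q=P[...,:2]-o; a=q@ux; b=q@uy
for lo,hi,l in ((.083,.094,'front'),(.094,.106,'top'),(.055,.072,'h')):
    m=(z>lo)&(z<hi)&(abs(b)<.04)&(a<.1)&(a>-.1)
    if m.sum(): print(l,m.sum(),np.percentile(a[m]*1000,[2,50,98]).round(1),np.median(z[m]).round(4))
m=(z>.055)&(z<.072)&(a<-.045)&(abs(b)<.1); print('bar',m.sum(),np.percentile(a[m],[2,50,98]).round(4),np.percentile(b[m],[1,99]).round(4),z[m].max() if m.any() else 0)
E
```

```text
t 4.4 tcp [ 571.2 -250.1  198.6] yaw -47.0 w 25.7 gf 0.0 F [ 4.7 -6.1 -0. ]
 rot units [0.08 0.02 0.02]  dp after turn [ 0.001 -0.054  0.413]  min rows 1.66665447145682
front 3493 [-21.6 -12.5  18.8] 0.0875
top 20454 [18.6 57.7 98.3] 0.0999
h 2645 [-61.7 -55.5 -21.5] 0.0665
bar 3859 [-0.0618 -0.0562 -0.0467] [-0.0599  0.0642] 0.06940310400720265
```

View pics/w1.png

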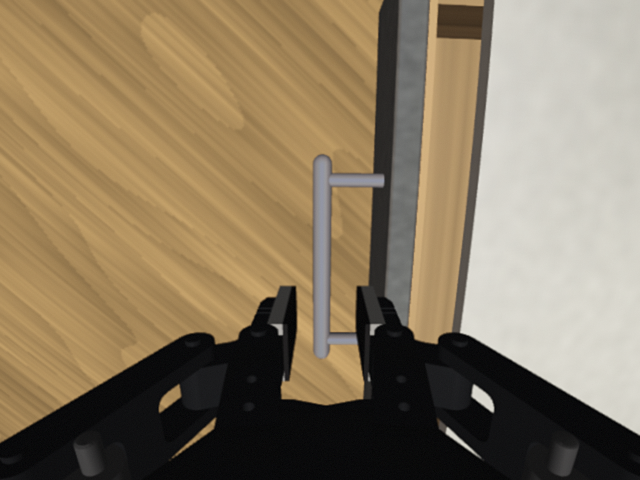

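>>> servo_tool --moves '[{"dp": [0,0,0],"delta_rot": [0,0,0],"fingers": 0.3},{"dp": [0,0,0],"delta_rot": [0,0,0],"fingers": 0.3}]'

```text
clock: 4.6
position: [0.5669, -0.241, 0.1994]
ee_rot: [-0.001, 0.93, 0.367, -0.0]
contact_force: [-0.0, 0.4, 0.9]
width: 0.0261
gripper_force: 0.0
```

```bash
python3 - <<'E'
from h import *
plan((565.5,-241.5,116),-47.1)
E
```

```text
t 4.6 tcp [ 566.9 -241.   199.4] yaw -46.9 w 26.1 gf 0.0 F [-0.   0.4  0.9]
 rot units [-0.02 -0.    0.04]  dp after turn [-0.007 -0.003  0.417]  min rows 1.6684052764591857
```

>>> servo_tool --moves '[{"dp": [-0.003,0,0.12],"delta_rot": [0,0,0],"fingers": 0.3},{"dp": [-0.004,0,0.12],"delta_rot": [0,0,0],"fingers": 0.3},{"dp": [0,0,0.1],"delta_rot": [0,0,0],"fingers": 0.3},{"dp": [0,0,0.08],"delta_rot": [0,0,0],"fingers": 0.3},{"dp": [0,0,0],"delta_rot": [0,0,0],"fingers": 0.3}]'

```text
clock: 5.1
position: [0.5667, -0.2414, 0.117]
ee_rot: [0.001, 0.93, 0.368, 0.001]
contact_force: [0.1, 0.5, 1.5]
width: 0.0254
gripper_force: 0.0
```

>>> servo_tool --moves '[{"dp": [0,0,0],"delta_rot": [0,0,0],"fingers": 0},{"dp": [0,0,0],"delta_rot": [0,0,0],"fingers": 0},{"dp": [0,0,0],"delta_rot": [0,0,0],"fingers": 0},{"dp": [0,0,0],"delta_rot": [0,0,0],"fingers": 0}]' --force 40

```text
clock: 5.5
position: [0.5669, -0.2416, 0.1168]
ee_rot: [0.0, 0.93, 0.368, 0.001]
contact_force: [-0.2, 1.6, 5.8]
width: 0.0094
gripper_force: 39.1
```

```bash
python3 - <<'E'
from h import *
# full travel 0.213 - 0.022 + 2 mm
u=np.array([.6807,-.7325]); s,p,R=st(); t=p[:2]-0.192*u
plan((*(t*1000),p[2]*1000),-47.1)
E
```

```text
t 5.5 tcp [ 566.9 -241.6  116.8] yaw -46.9 w 9.4 gf 39.1 F [-0.2  1.6  5.8]
 rot units [ 0.01 -0.01  0.04]  dp after turn [-0.   -0.96  0.  ]  min rows 3.839824776802192
```

>>> servo_tool --moves '[{"dp": [0,-0.05,0],"delta_rot": [0,0,0],"fingers": 0},{"dp": [0,-0.1,0],"delta_rot": [0,0,0],"fingers": 0},{"dp": [0,-0.1,0],"delta_rot": [0,0,0],"fingers": 0},{"dp": [0,-0.1,0],"delta_rot": [0,0,0],"fingers": 0},{"dp": [0,-0.1,0],"delta_rot": [0,0,0],"fingers": 0}]'

```text
clock: 6.0
position: [0.506, -0.1758, 0.1168]
ee_rot: [0.001, 0.93, 0.367, 0.002]
contact_force: [5.3, 2.4, 3.7]
width: 0.0096
gripper_force: 40.0
```

>>> servo_tool --moves '[{"dp": [0,-0.1,0],"delta_rot": [0,0,0],"fingers": 0},{"dp": [0,-0.1,0],"delta_rot": [0,0,0],"fingers": 0},{"dp": [0,-0.1,0],"delta_rot": [0,0,0],"fingers": 0},{"dp": [0,-0.1,0],"delta_rot": [0,0,0],"fingers": 0},{"dp": [0,-0.05,0],"delta_rot": [0,0,0],"fingers": 0}]'

```text
clock: 6.5
position: [0.4444, -0.109, 0.1168]
ee_rot: [0.0, 0.93, 0.367, 0.003]
contact_force: [6.9, 4.8, 2.0]
width: 0.0095
gripper_force: 39.7
```

>>> servo_tool --moves '[{"dp": [0,-0.02,0],"delta_rot": [0,0,0],"fingers": 0},{"dp": [0,-0.02,0],"delta_rot": [0,0,0],"fingers": 0},{"dp": [0,0,0],"delta_rot": [0,0,0],"fingers": 0},{"dp": [0,0,0],"delta_rot": [0,0,0],"fingers": 0}]'

```text
clock: 6.9
position: [0.4396, -0.1038, 0.1168]
ee_rot: [0.0, 0.93, 0.367, 0.003]
contact_force: [5.3, 6.3, 4.4]
width: 0.0097
gripper_force: 40.0
```

>>> servo_tool --moves '[{"dp": [0,0,0],"delta_rot": [0,0,0],"fingers": 0.3},{"dp": [0,0,0],"delta_rot": [0,0,0],"fingers": 0.3},{"dp": [0,0,-0.15],"delta_rot": [0,0,0],"fingers": 0.3},{"dp": [0,0,-0.2],"delta_rot": [0,0,0],"fingers": 0.3},{"dp": [0,0,-0.2],"delta_rot": [0,0,0],"fingers": 0.3}]'

```text
clock: 7.4
position: [0.4364, -0.105, 0.2261]
ee_rot: [-0.001, 0.93, 0.368, -0.002]
contact_force: [0.8, -0.5, -0.5]
width: 0.0256
gripper_force: 0.0
```

```bash
python3 - <<'E'
from h import *
ux=np.array([.6807,-.7325]);uy=np.array([.7325,.6807]);o=np.array([.603,-.2845])
for n in ('top','side'):
    g=grab(n);save(g,n+'2.png');P=cloud(g);z=P[...,2]-(.003 if n=='top' else .001)
    q=P[...,:2]-o; a=q@ux; b=q@uy
    m=(abs(z-.089)<.004)&(a<-.1)&(a>-.24)&(abs(b)<.17)
    if m.sum()>5: print(n,'front a',np.percentile(a[m],[2,50,98]).round(4),'b',np.percentile(b[m],[1,99]).round(4))
    m=(abs(z-.022)<.005)&(a<0)&(a>-.2)&(abs(b)<.15)
    print('floor',m.sum(),np.percentile(a[m],[1,99]).round(4),np.percentile(b[m],[1,99]).round(4),np.median(z[m]).round(4))
    comps(g,P,box=(.38,.72,.06,.4))
plan((653,190,200),98)
E
```

```text
top front a [-0.2076 -0.2005 -0.193 ] b [-0.1211  0.1537]
floor 4255 [-0.1726 -0.001 ] [-0.1373  0.1378] 0.0202
[184. 155.] 122 c [707.8 393. ] wh [24.5 13.6] a 0.8 zt 58.5 rgb [103.5  98.   90.5]
[324. 179.] 420 c [658.8  75.2] wh [120.6  29.9] a 0.4 zt 17.2 rgb [81. 80. 79.]
[272. 179.] 553 c [656.3 191.9] wh [71.3 36.1] a 8.3 zt 49.6 rgb [165. 164. 162.]
[205. 176.] 180 c [659.3 343.6] wh [25.9 24.6] a 0.6 zt 58.3 rgb [152.  147.5 132.5]
[228. 210.] 569 c [582.1 290.2] wh [71.6 36.4] a 25.6 zt 49.3 rgb [85. 52. 30.]
[288. 224.] 550 c [552.5 154.2] wh [71.2 36. ] a 30.0 zt 49.4 rgb [166. 164. 165.]
[206. 260.] 692 c [472.4 338.8] wh [125.9  46. ] a -82.7 zt 23.1 rgb [120.  89.  36.]
[316. 270.] 530 c [448.7  89. ] wh [69.8 35.9] a 4.6 zt 48.9 rgb [166. 165. 166.]
[263. 288.] 465 c [408.  207.3] wh [60.  36.1] a 11.0 zt 49.2 rgb [ 39. 125. 118.]
side front a [-0.2083 -0.201  -0.1924] b [-0.1512  0.1561]
floor 3275 [-0.1389 -0.0012] [-0.1395  0.1455] 0.0218
[349. 266.] 913 c [449.5  88.9] wh [69.7 39.4] a 5.3 zt 46.8 rgb [ 99. 120.  85.]
[245. 265.] 442 c [659.3  75.5] wh [120.7  31.4] a 0.3 zt 14.5 rgb [88. 86. 84.]
[294. 291.] 1018 c [553.6 153.3] wh [69.9 40.5] a 29.9 zt 46.5 rgb [ 97.  92. 130.]
[236. 307.] 1065 c [656.5 192.1] wh [69.7 39.3] a 8.4 zt 46.5 rgb [ 98.  93. 131.]
[372. 315.] 929 c [408.2 207.1] wh [62.9 39.2] a 13.1 zt 46.7 rgb [ 52. 120. 111.]
[272. 355.] 1251 c [582.6 289.6] wh [69.8 38. ] a 25.2 zt 46.5 rgb [88. 57. 37.]
[338. 388.] 1251 c [472.9 339.2] wh [125.7  45.4] a -81.8 zt 21.5 rgb [152.  94.  48.]
[221. 384.] 447 c [659.1 346.2] wh [25.9 25.3] a -83.5 zt 56.1 rgb [128. 121. 111.]
[183. 408.] 142 c [707.7 393. ] wh [24.1 13.8] a 0.3 zt 56.6 rgb [183. 175. 161.]
t 7.5 tcp [ 439.9 -106.3  230.2] yaw -46.9 w 25.8 gf 0.0 F [ 0.2 -0.6  0.2]
 rot units [  0.08   0.1  -25.28]  dp after turn [-1.261  1.319  0.151]  min rows 7.3247409571187525
```

View pics/side2.png

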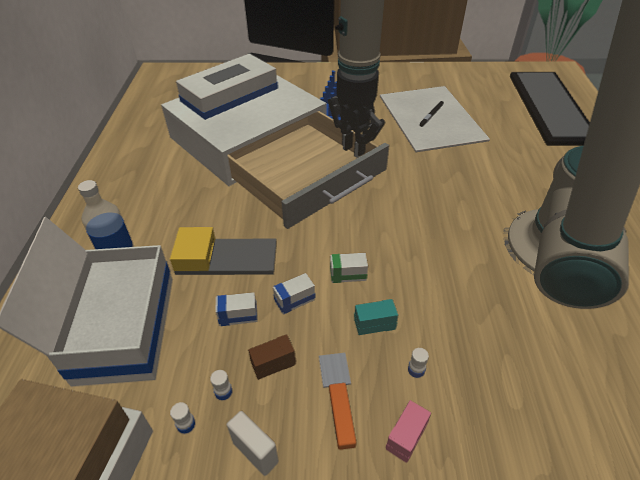

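The side picture shows the drawer open about 207 mm, with its interior around (320,160). The cartons are unmoved. Next I go to carton A (656, 192).

>>> servo_tool --moves '[{"dp": [0,0,0],"delta_rot": [0,0,1],"fingers": 0.75},{"dp": [0,0,0],"delta_rot": [0,0,1],"fingers": 0.75},{"dp": [0,0,0],"delta_rot": [0,0,1],"fingers": 0.75},{"dp": [0,0,0],"delta_rot": [0,0,1],"fingers": 0.75},{"dp": [0,0,0],"delta_rot": [0,0,1],"fingers": 0.75}]'

```text
clock: 8.0
position: [0.4366, -0.105, 0.2246]
ee_rot: [-0.001, 0.992, 0.124, -0.002]
contact_force: [-0.8, -0.4, -0.1]
width: 0.0641
gripper_force: 0.0
```

>>> servo_tool --moves '[{"dp": [0,0,0],"delta_rot": [0,0,1],"fingers": 0.75},{"dp": [0,0,0],"delta_rot": [0,0,0.1],"fingers": 0.75},{"dp": [0.13,-0.13,0],"delta_rot": [0,0,0],"fingers": 0.75},{"dp": [0.13,-0.13,0],"delta_rot": [0,0,0],"fingers": 0.75},{"dp": [0.13,-0.13,0],"delta_rot": [0,0,0],"fingers": 0.75}]'

```text
clock: 8.5
position: [0.5039, -0.0162, 0.2251]
ee_rot: [0.0, 0.997, 0.072, -0.001]
contact_force: [0.3, -0.6, -0.0]
width: 0.064
gripper_force: 0.0
```

>>> servo_tool --moves '[{"dp": [0.13,-0.13,0],"delta_rot": [0,0,0],"fingers": 0.75},{"dp": [0.13,-0.13,0],"delta_rot": [0,0,0],"fingers": 0.75},{"dp": [0.13,-0.13,0],"delta_rot": [0,0,0],"fingers": 0.75},{"dp": [0.13,-0.13,0],"delta_rot": [0,0,0],"fingers": 0.75},{"dp": [0.13,-0.13,0],"delta_rot": [0,0,0],"fingers": 0.75}]'

```text
clock: 9.0
position: [0.6143, 0.1314, 0.2248]
ee_rot: [0.0, 0.997, 0.072, -0.001]
contact_force: [0.8, -0.4, -0.5]
width: 0.0641
gripper_force: 0.0
```

>>> servo_tool --moves '[{"dp": [0.1,-0.13,0],"delta_rot": [0,0,0],"fingers": 0.75},{"dp": [0,-0.13,0],"delta_rot": [0,0,0],"fingers": 0.75},{"dp": [0,0,0],"delta_rot": [0,0,0],"fingers": 0.75},{"dp": [0,0,0],"delta_rot": [0,0,0],"fingers": 0.75}]'

```text
clock: 9.4
position: [0.6259, 0.1846, 0.2248]
ee_rot: [0.001, 0.997, 0.073, -0.001]
contact_force: [0.1, 0.9, 1.2]
width: 0.0638
gripper_force: 0.0
```

```bash
python3 - <<'E'
from h import *
g=grab('wrist');P=cloud(g); comps(g,P,zmin=.02,amin=1500,box=(.5,.75,.1,.3))
plan((656,192,82),-81.7)
E
```

```text
[323. 194.] 5046 c [658.3 191.8] wh [69.4 36.3] a 8.4 zt 45.9 rgb [229. 227. 228.]
[315. 405.] 71846 c [638.7 188.4] wh [132.4  18.5] a -81.4 zt 248.2 rgb [10. 11. 11.]
[349. 326.] 4303 c [554.8 154.1] wh [71.  36.6] a 30.2 zt 45.8 rgb [227. 226. 220.]
t 9.4 tcp [626.  183.9 225.1] yaw -81.7 w 64.1 gf 0.0 F [ 0.9  0.3 -0.4]
 rot units [ 0.01  0.02 -0.01]  dp after turn [ 0.154 -0.018  0.716]  min rows 2.9287361862464545
```

>>> servo_tool --moves '[{"dp": [0.16,-0.018,0.1],"delta_rot": [0,0,0],"fingers": 0.75},{"dp": [0,0,0.2],"delta_rot": [0,0,0],"fingers": 0.75},{"dp": [0,0,0.2],"delta_rot": [0,0,0],"fingers": 0.75},{"dp": [0,0,0.15],"delta_rot": [0,0,0],"fingers": 0.75},{"dp": [0,0,0.07],"delta_rot": [0,0,0],"fingers": 0.75}]'

```text
clock: 9.95
position: [0.6558, 0.1907, 0.0785]
ee_rot: [0.001, 0.997, 0.071, -0.003]
contact_force: [-0.3, -0.5, 0.2]
width: 0.0638
gripper_force: 0.0
```

>>> servo_tool --moves '[{"dp": [0,0,0],"delta_rot": [0,0,0],"fingers": 0.75},{"dp": [0,0,0],"delta_rot": [0,0,0],"fingers": 0},{"dp": [0,0,0],"delta_rot": [0,0,0],"fingers": 0},{"dp": [0,0,0],"delta_rot": [0,0,0],"fingers": 0},{"dp": [0,0,0],"delta_rot": [0,0,0],"fingers": 0}]' --force 40

```text
clock: 10.45
position: [0.6591, 0.1929, 0.0844]
ee_rot: [-0.0, 0.997, 0.071, 0.002]
contact_force: [0.5, -0.8, 6.2]
width: 0.0355
gripper_force: 41.9
```

>>> servo_tool --moves '[{"dp": [0,0,-0.1],"delta_rot": [0,0,0],"fingers": 0},{"dp": [0,0,-0.2],"delta_rot": [0,0,0],"fingers": 0},{"dp": [0,0,-0.2],"delta_rot": [0,0,0],"fingers": 0},{"dp": [0,0,-0.2],"delta_rot": [0,0,0],"fingers": 0},{"dp": [0,0,0],"delta_rot": [0,0,0],"fingers": 0}]'

```text
clock: 10.95
position: [0.6606, 0.1936, 0.2295]
ee_rot: [-0.001, 0.997, 0.072, 0.007]
contact_force: [1.2, 0.6, 0.4]
width: 0.0356
gripper_force: 41.1
```

```bash
python3 - <<'E'
from h import *
plan((591,-145.5,220),-137.1)
E
```

```text
t 10.9 tcp [660.6 193.6 229.5] yaw -81.8 w 35.6 gf 41.1 F [1.2 0.6 0.4]
 rot units [-0.07 -0.12  9.65]  dp after turn [1.005 1.409 0.048]  min rows 6.925040123767225
```

>>> servo_tool --moves '[{"dp": [0,0,0],"delta_rot": [0,0,0.965],"fingers": 0},{"dp": [0,0,0],"delta_rot": [0,0,0.965],"fingers": 0},{"dp": [0,0,0],"delta_rot": [0,0,0.965],"fingers": 0},{"dp": [0,0,0],"delta_rot": [0,0,0.965],"fingers": 0},{"dp": [0,0,0],"delta_rot": [0,0,0.965],"fingers": 0}]'

```text
clock: 11.45
position: [0.6571, 0.1928, 0.221]
ee_rot: [0.0, 0.985, -0.171, -0.001]
contact_force: [-0.1, 0.1, -0.7]
width: 0.0352
gripper_force: 41.1
```

>>> servo_tool --moves '[{"dp": [0,0,0],"delta_rot": [0,0,0.965],"fingers": 0},{"dp": [0,0,0],"delta_rot": [0,0,0.965],"fingers": 0},{"dp": [0,0,0],"delta_rot": [0,0,0.965],"fingers": 0},{"dp": [0,0,0],"delta_rot": [0,0,0.965],"fingers": 0},{"dp": [0,0,0],"delta_rot": [0,0,0.965],"fingers": 0}]'

```text
clock: 11.95
position: [0.6571, 0.1928, 0.221]
ee_rot: [0.0, 0.916, -0.401, -0.001]
contact_force: [-0.2, 0.7, -0.7]
width: 0.0354
gripper_force: 41.1
```

>>> servo_tool --moves '[{"dp": [0.1,0.14,0],"delta_rot": [0,0,0],"fingers": 0},{"dp": [0.1,0.14,0],"delta_rot": [0,0,0],"fingers": 0},{"dp": [0.1,0.14,0],"delta_rot": [0,0,0],"fingers": 0},{"dp": [0.1,0.14,0],"delta_rot": [0,0,0],"fingers": 0},{"dp": [0.1,0.14,0],"delta_rot": [0,0,0],"fingers": 0}]'

```text
clock: 12.45
position: [0.6222, 0.0232, 0.2212]
ee_rot: [0.0, 0.917, -0.399, -0.001]
contact_force: [-0.3, -0.7, -0.5]
width: 0.0356
gripper_force: 41.0
```

>>> servo_tool --moves '[{"dp": [0.1,0.14,0],"delta_rot": [0,0,0],"fingers": 0},{"dp": [0.1,0.14,0],"delta_rot": [0,0,0],"fingers": 0},{"dp": [0.1,0.14,0],"delta_rot": [0,0,0],"fingers": 0},{"dp": [0.1,0.14,0],"delta_rot": [0,0,0],"fingers": 0},{"dp": [0.1,0.14,0],"delta_rot": [0,0,0],"fingers": 0}]'

```text
clock: 12.95
position: [0.5878, -0.1453, 0.2212]
ee_rot: [-0.0, 0.917, -0.4, -0.001]
contact_force: [0.9, -0.5, -1.1]
width: 0.0355
gripper_force: 44.4
```

>>> servo_tool --moves '[{"dp": [0,0,0],"delta_rot": [0,0,0],"fingers": 0},{"dp": [0,0,0],"delta_rot": [0,0,0],"fingers": 0}]'

```text
clock: 13.15
position: [0.5881, -0.1446, 0.2213]
ee_rot: [-0.0, 0.916, -0.4, -0.001]
contact_force: [-1.1, 0.1, -0.8]
width: 0.0353
gripper_force: 44.5
```

```bash
python3 - <<'E'
from h import *
plan((591,-145.5,103),-137.1)
E
```

```text
t 13.2 tcp [ 588.1 -144.6  221.3] yaw -137.2 w 35.3 gf 44.5 F [-1.1  0.1 -0.8]
 rot units [-0.    0.02 -0.02]  dp after turn [ 0.013 -0.008  0.591]  min rows 2.3663227540517253
```

>>> servo_tool --moves '[{"dp": [0.013,-0.008,0.15],"delta_rot": [0,0,0],"fingers": 0},{"dp": [0,0,0.15],"delta_rot": [0,0,0],"fingers": 0},{"dp": [0,0,0.15],"delta_rot": [0,0,0],"fingers": 0},{"dp": [0,0,0.1],"delta_rot": [0,0,0],"fingers": 0},{"dp": [0,0,0.03],"delta_rot": [0,0,0],"fingers": 0}]'

```text
clock: 13.65
position: [0.5915, -0.144, 0.1061]
ee_rot: [0.0, 0.917, -0.399, -0.001]
contact_force: [-5.6, -4.5, 32.6]
width: 0.0354
gripper_force: 48.9
```

>>> servo_tool --moves '[{"dp": [0,0,0],"delta_rot": [0,0,0],"fingers": 0},{"dp": [0,0,0],"delta_rot": [0,0,0],"fingers": 0.58},{"dp": [0,0,0],"delta_rot": [0,0,0],"fingers": 0.58},{"dp": [0,0,0],"delta_rot": [0,0,0],"fingers": 0.58}]'

```text
clock: 14.05
position: [0.5918, -0.1446, 0.106]
ee_rot: [-0.0, 0.917, -0.399, 0.0]
contact_force: [-0.3, -1.3, -0.6]
width: 0.0496
gripper_force: 0.0
```

>>> servo_tool --moves '[{"dp": [0,0,-0.1],"delta_rot": [0,0,0],"fingers": 0.58},{"dp": [0,0,-0.2],"delta_rot": [0,0,0],"fingers": 0.58},{"dp": [0,0,-0.2],"delta_rot": [0,0,0],"fingers": 0.58},{"dp": [0,0,-0.1],"delta_rot": [0,0,0],"fingers": 0.58},{"dp": [0,0,0],"delta_rot": [0,0,0],"fingers": 0.75}]'

```text
clock: 14.55
position: [0.5934, -0.1456, 0.2298]
ee_rot: [-0.0, 0.917, -0.4, 0.004]
contact_force: [-0.3, -0.2, 0.0]
width: 0.0623
gripper_force: 0.0
```

```bash
cat >> h.py <<'E'
U=np.array([.6807,-.7325]);V=np.array([.7325,.6807]);O=np.array([.603,-.2845])
def drawer(g,P,off=0.0):
    z=P[...,2]-off; q=P[...,:2]-O; a=q@U;b=q@V
    m=((z>.055)&(z<.08)&(a>-.19)&(a<.01)&(abs(b)<.133)).astype(np.uint8)
    n,L,S,C=cv2.connectedComponentsWithStats(m)
    for i in range(1,n):
        if S[i,4]>100: print('in drawer px',C[i].round(),S[i,4],'a',(np.percentile(a[L==i],[2,98])*1000).round(),'b',(np.percentile(b[L==i],[2,98])*1000).round(),'z',np.median(z[L==i]).round(4))
    m=(abs(z-.089)<.004)&(a<-.1)&(a>-.24)&(abs(b)<.17)
    if m.sum()>5: print('front a',np.percentile(a[m],[2,50,98]).round(4))
E
python3 - <<'E'
from h import *
plan((552.8,154,200),-60)
g=grab('side');P=cloud(g); drawer(g,P,.001); comps(g,P,box=(.38,.72,.08,.4))
E
```

```text
t 14.6 tcp [ 593.4 -145.6  229.8] yaw -137.1 w 62.3 gf 0.0 F [-0.3 -0.2  0. ]
 rot units [ 1.000e-02 -9.000e-02 -1.346e+01]  dp after turn [ 0.573 -1.399  0.149]  min rows 6.075518733388381
in drawer px [284. 179.] 414 a [-149.  -80.] b [ 71. 106.] z 0.0662
front a [-0.2053 -0.1982 -0.1898]
[349. 267.] 780 c [449.2  94.3] wh [69.5 30.2] a 3.2 zt 46.5 rgb [ 99. 100.  85.]
[226. 268.] 73 c [693.5  86.1] wh [52.7 11.9] a -0.2 zt 14.6 rgb [88. 87. 84.]
[294. 291.] 1020 c [553.2 154.4] wh [70.1 38.1] a 29.2 zt 46.6 rgb [ 98.  93. 130.]
[372. 315.] 944 c [408.  207.2] wh [61.6 38.3] a 10.9 zt 46.6 rgb [ 53. 120. 112.]
[272. 355.] 1256 c [582.6 290. ] wh [69.8 38.6] a 26.1 zt 46.5 rgb [89. 58. 37.]
[338. 389.] 1252 c [472.5 339. ] wh [126.7  45.4] a -80.6 zt 21.5 rgb [153.5  94.   49. ]
[221. 384.] 445 c [659.1 346.1] wh [26.3 25. ] a -81.2 zt 56.1 rgb [129. 122. 112.]
[183. 408.] 145 c [708.  393.4] wh [23.8 12.9] a 0.3 zt 56.5 rgb [185. 177. 163.]
```

>>> servo_tool --moves '[{"dp": [0,0,0],"delta_rot": [0,0,-0.96],"fingers": 0.75},{"dp": [0,0,0],"delta_rot": [0,0,-0.96],"fingers": 0.75},{"dp": [0,0,0],"delta_rot": [0,0,-0.96],"fingers": 0.75},{"dp": [0,0,0],"delta_rot": [0,0,-0.96],"fingers": 0.75},{"dp": [0,0,0],"delta_rot": [0,0,-0.96],"fingers": 0.75}]'

```text
clock: 15.1
position: [0.5907, -0.1447, 0.2235]
ee_rot: [-0.0, 0.986, -0.168, -0.002]
contact_force: [-0.7, 0.4, -0.1]
width: 0.064
gripper_force: 0.0
```

>>> servo_tool --moves '[{"dp": [0,0,0],"delta_rot": [0,0,-0.96],"fingers": 0.75},{"dp": [0,0,0],"delta_rot": [0,0,-0.96],"fingers": 0.75},{"dp": [0,0,0],"delta_rot": [0,0,-0.96],"fingers": 0.75},{"dp": [0,0,0],"delta_rot": [0,0,-0.96],"fingers": 0.75},{"dp": [0,0,0],"delta_rot": [0,0,-0.96],"fingers": 0.75}]'

```text
clock: 15.6
position: [0.5907, -0.1447, 0.2235]
ee_rot: [-0.001, 0.997, 0.071, -0.002]
contact_force: [-0.1, 0.9, -0.8]
width: 0.064
gripper_force: 0.0
```

>>> servo_tool --moves '[{"dp": [0,0,0],"delta_rot": [0,0,-0.96],"fingers": 0.75},{"dp": [0,0,0],"delta_rot": [0,0,-0.96],"fingers": 0.75},{"dp": [0,0,0],"delta_rot": [0,0,-0.96],"fingers": 0.75},{"dp": [0,0,0],"delta_rot": [0,0,-0.96],"fingers": 0.75},{"dp": [0.07,-0.175,0],"delta_rot": [0,0,0],"fingers": 0.75}]'

```text
clock: 16.1
position: [0.5866, -0.1106, 0.2235]
ee_rot: [0.0, 0.966, 0.257, -0.001]
contact_force: [0.4, 1.1, 0.0]
width: 0.0642
gripper_force: 0.0
```

>>> servo_tool --moves '[{"dp": [0.07,-0.175,0],"delta_rot": [0,0,0],"fingers": 0.75},{"dp": [0.07,-0.175,0],"delta_rot": [0,0,0],"fingers": 0.75},{"dp": [0.07,-0.175,0],"delta_rot": [0,0,0],"fingers": 0.75},{"dp": [0.07,-0.175,0],"delta_rot": [0,0,0],"fingers": 0.75},{"dp": [0.07,-0.175,0],"delta_rot": [0,0,0],"fingers": 0.75}]'

```text
clock: 16.6
position: [0.5583, 0.0802, 0.2238]
ee_rot: [-0.001, 0.966, 0.258, -0.002]
contact_force: [0.1, 0.7, 0.2]
width: 0.0637
gripper_force: 0.0
```

>>> servo_tool --moves '[{"dp": [0.07,-0.175,0],"delta_rot": [0,0,0],"fingers": 0.75},{"dp": [0.07,-0.175,0],"delta_rot": [0,0,0],"fingers": 0.75},{"dp": [0,0,0],"delta_rot": [0,0,0],"fingers": 0.75},{"dp": [0,0,0],"delta_rot": [0,0,0],"fingers": 0.75}]'

```text
clock: 17.0
position: [0.5482, 0.1539, 0.2242]
ee_rot: [0.0, 0.966, 0.259, -0.002]
contact_force: [-0.1, -0.4, -0.2]
width: 0.0636
gripper_force: 0.0
```

```bash
python3 - <<'E'
from h import *
g=grab('wrist');P=cloud(g); comps(g,P,zmin=.02,amin=1500,box=(.4,.65,.1,.3))
plan((553.5,154.3,81),-60.2)
E
```

```text
[187. 105.] 5617 c [584.  289.5] wh [70.2 37.4] a 25.6 zt 45.9 rgb [102.  58.  34.]
[330. 230.] 4819 c [554.8 154.3] wh [69.6 36.2] a 29.8 zt 45.8 rgb [227. 226. 225.]
[320. 411.] 69501 c [558.9 161.9] wh [131.7  18.9] a -60.1 zt 247.7 rgb [10. 11. 11.]
t 17.1 tcp [548.5 153.1 224.5] yaw -60.1 w 64.0 gf 0.0 F [-0.1 -0.6 -1. ]
 rot units [-0.    0.03  0.02]  dp after turn [0.025 0.007 0.717]  min rows 2.8712803909994404
```

>>> servo_tool --moves '[{"dp": [0.025,0.007,0.1],"delta_rot": [0,0,0],"fingers": 0.75},{"dp": [0,0,0.2],"delta_rot": [0,0,0],"fingers": 0.75},{"dp": [0,0,0.2],"delta_rot": [0,0,0],"fingers": 0.75},{"dp": [0,0,0.15],"delta_rot": [0,0,0],"fingers": 0.75},{"dp": [0,0,0.07],"delta_rot": [0,0,0],"fingers": 0.75}]'

```text
clock: 17.55
position: [0.5524, 0.1525, 0.0783]
ee_rot: [-0.0, 0.966, 0.257, -0.003]
contact_force: [0.2, 0.0, 0.1]
width: 0.0644
gripper_force: 0.0
```

>>> servo_tool --moves '[{"dp": [0,0,0],"delta_rot": [0,0,0],"fingers": 0.75},{"dp": [0,0,0],"delta_rot": [0,0,0],"fingers": 0},{"dp": [0,0,0],"delta_rot": [0,0,0],"fingers": 0},{"dp": [0,0,0],"delta_rot": [0,0,0],"fingers": 0},{"dp": [0,0,0],"delta_rot": [0,0,0],"fingers": 0}]' --force 40

```text
clock: 18.05
position: [0.5549, 0.1546, 0.0831]
ee_rot: [0.0, 0.966, 0.258, 0.001]
contact_force: [0.5, -1.5, 2.7]
width: 0.0356
gripper_force: 41.1
```

>>> servo_tool --moves '[{"dp": [0,0,-0.1],"delta_rot": [0,0,0],"fingers": 0},{"dp": [0,0,-0.2],"delta_rot": [0,0,0],"fingers": 0},{"dp": [0,0,-0.2],"delta_rot": [0,0,0],"fingers": 0},{"dp": [0,0,-0.2],"delta_rot": [0,0,0],"fingers": 0},{"dp": [0,0,0],"delta_rot": [0,0,0],"fingers": 0}]'

```text
clock: 18.55
position: [0.5573, 0.1554, 0.2285]
ee_rot: [0.001, 0.966, 0.258, 0.007]
contact_force: [0.9, -0.2, -1.2]
width: 0.0357
gripper_force: 40.7
```

>>> servo_tool --moves '[{"dp": [0,0,0],"delta_rot": [0,0,0.96],"fingers": 0},{"dp": [0,0,0],"delta_rot": [0,0,0.96],"fingers": 0},{"dp": [0,0,0],"delta_rot": [0,0,0.96],"fingers": 0},{"dp": [0,0,0],"delta_rot": [0,0,0.96],"fingers": 0},{"dp": [0,0,0],"delta_rot": [0,0,0.96],"fingers": 0}]'

```text
clock: 19.05
position: [0.5536, 0.1547, 0.2213]
ee_rot: [0.0, 1.0, 0.019, -0.001]
contact_force: [0.3, 1.4, 0.5]
width: 0.0353
gripper_force: 40.7
```

>>> servo_tool --moves '[{"dp": [0,0,0],"delta_rot": [0,0,0.96],"fingers": 0},{"dp": [0,0,0],"delta_rot": [0,0,0.96],"fingers": 0},{"dp": [0,0,0],"delta_rot": [0,0,0.96],"fingers": 0},{"dp": [0,0,0],"delta_rot": [0,0,0.96],"fingers": 0},{"dp": [0,0,0],"delta_rot": [0,0,0.96],"fingers": 0}]'

```text
clock: 19.55
position: [0.5536, 0.1547, 0.2212]
ee_rot: [0.0, 0.976, -0.219, -0.001]
contact_force: [-0.3, -0.6, -0.9]
width: 0.0356
gripper_force: 40.7
```

>>> servo_tool --moves '[{"dp": [0,0,0],"delta_rot": [0,0,0.96],"fingers": 0},{"dp": [0,0,0],"delta_rot": [0,0,0.96],"fingers": 0},{"dp": [0,0,0],"delta_rot": [0,0,0.96],"fingers": 0},{"dp": [0,0,0],"delta_rot": [0,0,0.96],"fingers": 0},{"dp": [0,0,0],"delta_rot": [0,0,0],"fingers": 0}]'

```text
clock: 20.05
position: [0.5537, 0.1547, 0.2213]
ee_rot: [0.0, 0.917, -0.399, -0.0]
contact_force: [0.1, 0.6, -0.3]
width: 0.0359
gripper_force: 40.7
```

```bash
python3 - <<'E'
from h import *
plan((529.5,-202.5,220),-137.1)
E
```

```text
t 20.1 tcp [553.7 154.7 221.3] yaw -137.1 w 35.9 gf 40.7 F [ 0.1  0.6 -0.3]
 rot units [0.01 0.01 0.  ]  dp after turn [1.226 1.304 0.006]  min rows 7.160473666065725
```

>>> servo_tool --moves '[{"dp": [0.123,0.13,0],"delta_rot": [0,0,0],"fingers": 0},{"dp": [0.123,0.13,0],"delta_rot": [0,0,0],"fingers": 0},{"dp": [0.123,0.13,0],"delta_rot": [0,0,0],"fingers": 0},{"dp": [0.123,0.13,0],"delta_rot": [0,0,0],"fingers": 0},{"dp": [0.123,0.13,0],"delta_rot": [0,0,0],"fingers": 0}]'

```text
clock: 20.55
position: [0.5422, -0.0251, 0.2216]
ee_rot: [-0.0, 0.917, -0.398, -0.0]
contact_force: [1.1, -0.0, -1.8]
width: 0.0357
gripper_force: 40.6
```

>>> servo_tool --moves '[{"dp": [0.123,0.13,0],"delta_rot": [0,0,0],"fingers": 0},{"dp": [0.123,0.13,0],"delta_rot": [0,0,0],"fingers": 0},{"dp": [0.123,0.13,0],"delta_rot": [0,0,0],"fingers": 0},{"dp": [0.123,0.13,0],"delta_rot": [0,0,0],"fingers": 0},{"dp": [0.123,0.13,0],"delta_rot": [0,0,0],"fingers": 0}]'

```text
clock: 21.05
position: [0.5307, -0.2038, 0.2216]
ee_rot: [-0.0, 0.917, -0.399, -0.0]
contact_force: [0.4, 0.1, 0.1]
width: 0.0354
gripper_force: 40.6
```

>>> servo_tool --moves '[{"dp": [0,0,0],"delta_rot": [0,0,0],"fingers": 0},{"dp": [0,0,0],"delta_rot": [0,0,0],"fingers": 0}]'

```text
clock: 21.25
position: [0.5307, -0.203, 0.2214]
ee_rot: [-0.0, 0.917, -0.4, -0.001]
contact_force: [0.1, 0.9, -1.7]
width: 0.0357
gripper_force: 40.7
```

```bash
python3 - <<'E'
from h import *
plan((529.5,-202.5,107),-137.1)
E
```

```text
t 21.2 tcp [ 530.7 -203.   221.4] yaw -137.1 w 35.7 gf 40.7 F [ 0.1  0.9 -1.7]
 rot units [-0.    0.01 -0.01]  dp after turn [-0.006  0.003  0.572]  min rows 2.28793100327097
```

Now I lower it, release, retract, then turn to carton C's yaw (−85.5°) and go over to it.

>>> servo_tool --moves '[{"dp": [0,0,0.15],"delta_rot": [0,0,0],"fingers": 0},{"dp": [0,0,0.17],"delta_rot": [0,0,0],"fingers": 0},{"dp": [0,0,0.15],"delta_rot": [0,0,0],"fingers": 0},{"dp": [0,0,0.07],"delta_rot": [0,0,0],"fingers": 0},{"dp": [0,0,0.03],"delta_rot": [0,0,0],"fingers": 0}]'

```text
clock: 21.75
position: [0.5301, -0.2005, 0.106]
ee_rot: [-0.0, 0.917, -0.398, -0.002]
contact_force: [-0.3, -0.2, -1.3]
width: 0.0357
gripper_force: 40.7
```

>>> servo_tool --moves '[{"dp": [0,0,0],"delta_rot": [0,0,0],"fingers": 0},{"dp": [0,0,0],"delta_rot": [0,0,0],"fingers": 0.58},{"dp": [0,0,0],"delta_rot": [0,0,0],"fingers": 0.58},{"dp": [0,0,0],"delta_rot": [0,0,0],"fingers": 0.58}]'

```text
clock: 22.15
position: [0.5318, -0.2027, 0.109]
ee_rot: [0.0, 0.917, -0.399, 0.001]
contact_force: [-0.2, 0.8, 1.0]
width: 0.0495
gripper_force: 0.0
```

>>> servo_tool --moves '[{"dp": [0,0,-0.1],"delta_rot": [0,0,0],"fingers": 0.58},{"dp": [0,0,-0.2],"delta_rot": [0,0,0],"fingers": 0.58},{"dp": [0,0,-0.2],"delta_rot": [0,0,0],"fingers": 0.58},{"dp": [0,0,-0.1],"delta_rot": [0,0,0],"fingers": 0.58},{"dp": [0,0,0],"delta_rot": [0,0,0],"fingers": 0.75}]'

```text
clock: 22.65
position: [0.5329, -0.2035, 0.2323]
ee_rot: [0.0, 0.917, -0.4, 0.005]
contact_force: [0.5, 0.6, 0.5]
width: 0.0625
gripper_force: 0.0
```

>>> servo_tool --moves '[{"dp": [0,0,0],"delta_rot": [0,0,-1],"fingers": 0.75},{"dp": [0,0,0],"delta_rot": [0,0,-1],"fingers": 0.75},{"dp": [0,0,0],"delta_rot": [0,0,-1],"fingers": 0.75},{"dp": [0,0,0],"delta_rot": [0,0,-1],"fingers": 0.75},{"dp": [0,0,0],"delta_rot": [0,0,-1],"fingers": 0.75}]'

```text
clock: 23.15
position: [0.5305, -0.2023, 0.2267]
ee_rot: [-0.0, 0.987, -0.158, -0.001]
contact_force: [0.2, 0.3, -0.3]
width: 0.0639
gripper_force: 0.0
```

>>> servo_tool --moves '[{"dp": [0,0,0],"delta_rot": [0,0,-1],"fingers": 0.75},{"dp": [0,0,0],"delta_rot": [0,0,-1],"fingers": 0.75},{"dp": [0,0,0],"delta_rot": [0,0,-1],"fingers": 0.75},{"dp": [0,0,0],"delta_rot": [0,0,-1],"fingers": 0.75},{"dp": [0,0,0],"delta_rot": [0,0,0],"fingers": 0.75}]'

```text
clock: 23.65
position: [0.5306, -0.2023, 0.2268]
ee_rot: [-0.001, 0.999, 0.039, -0.001]
contact_force: [-0.5, 0.2, -0.2]
width: 0.0639
gripper_force: 0.0
```

```bash
python3 - <<'E'
from h import *
plan((449.2,89,221),-85.4)
g=grab('side');P=cloud(g); drawer(g,P,.001); comps(g,P,box=(.38,.72,.06,.4))
g=grab('top');P=cloud(g); drawer(g,P,.003)
E
```

```text
t 23.6 tcp [ 530.6 -202.3  226.8] yaw -85.6 w 63.9 gf 0.0 F [-0.5  0.2 -0.2]
 rot units [-0.01  0.02 -0.03]  dp after turn [-0.289 -1.484  0.029]  min rows 6.04999968059396
in drawer px [312. 163.] 389 a [-148.  -80.] b [-13.  23.] z 0.0659
in drawer px [284. 179.] 429 a [-149.  -81.] b [ 71. 107.] z 0.0661
front a [-0.2056 -0.1979 -0.1898]
[348. 266.] 909 c [449.6  89. ] wh [69.6 40.1] a 4.9 zt 46.7 rgb [ 98. 119.  84.]
[244. 265.] 430 c [659.4  75.5] wh [120.7  32. ] a 0.7 zt 14.4 rgb [86. 85. 83.]
[372. 315.] 936 c [407.7 207.3] wh [61.8 37.5] a 11.6 zt 46.7 rgb [ 52. 118. 110.]
[272. 355.] 1254 c [582.7 289.8] wh [70.2 38.6] a 26.7 zt 46.7 rgb [87. 57. 36.]
[338. 388.] 1282 c [472.9 339.3] wh [125.3  45. ] a -81.9 zt 21.4 rgb [146.  93.  48.]
[221. 384.] 445 c [659. 346.] wh [25.4 24.8] a -81.0 zt 56.2 rgb [126. 119. 110.]
[183. 408.] 141 c [707.8 393.6] wh [24.4 12.2] a -3.3 zt 56.4 rgb [182. 173. 160.]
in drawer px [422. 206.] 531 a [-149.  -80.] b [ 70. 105.] z 0.0645
in drawer px [409. 238.] 152 a [-189. -183.] b [-20. 129.] z 0.0755
in drawer px [441. 239.] 180 a [-148. -110.] b [-5. 20.] z 0.0644
front a [-0.2049 -0.1978 -0.1905]
```

>>> servo_tool --moves '[{"dp": [-0.036,-0.185,0],"delta_rot": [0,0,0],"fingers": 0.75},{"dp": [-0.036,-0.185,0],"delta_rot": [0,0,0],"fingers": 0.75},{"dp": [-0.036,-0.185,0],"delta_rot": [0,0,0],"fingers": 0.75},{"dp": [-0.036,-0.185,0],"delta_rot": [0,0,0],"fingers": 0.75},{"dp": [-0.036,-0.185,0],"delta_rot": [0,0,0],"fingers": 0.75}]'

```text
clock: 24.25
position: [0.4801, -0.0196, 0.2277]
ee_rot: [-0.0, 0.999, 0.038, -0.0]
contact_force: [0.9, 0.7, -0.0]
width: 0.0642
gripper_force: 0.0
```

>>> servo_tool --moves '[{"dp": [-0.036,-0.185,0],"delta_rot": [0,0,0],"fingers": 0.75},{"dp": [-0.036,-0.185,0],"delta_rot": [0,0,0],"fingers": 0.75},{"dp": [-0.036,-0.185,0],"delta_rot": [0,0,0],"fingers": 0.75},{"dp": [0,0,0],"delta_rot": [0,0,0],"fingers": 0.75},{"dp": [0,0,0],"delta_rot": [0,0,0],"fingers": 0.75}]'

```text
clock: 24.75
position: [0.4505, 0.0886, 0.2278]
ee_rot: [0.0, 0.999, 0.04, 0.0]
contact_force: [0.0, -0.0, -0.2]
width: 0.0641
gripper_force: 0.0
```

```bash
python3 - <<'E'
from h import *
plan((449.5,89,81),-85.4)
g=grab('wrist');P=cloud(g); comps(g,P,zmin=.02,amin=1500,box=(.35,.55,.03,.3))
E
```

```text
t 24.8 tcp [450.5  88.6 227.8] yaw -85.5 w 64.1 gf 0.0 F [ 0.  -0.  -0.2]
 rot units [ 0.   -0.   -0.01]  dp after turn [-0.005 -0.002  0.734]  min rows 2.936751705171562
[326. 237.] 4697 c [451.   88.8] wh [70.3 36.2] a 5.2 zt 45.8 rgb [215. 213. 212.]
[304. 404.] 70426 c [463.4  93.4] wh [127.1  18.3] a -85.3 zt 251.3 rgb [ 9. 10. 10.]
```

>>> servo_tool --moves '[{"dp": [0,0,0.12],"delta_rot": [0,0,0],"fingers": 0.75},{"dp": [0,0,0.2],"delta_rot": [0,0,0],"fingers": 0.75},{"dp": [0,0,0.2],"delta_rot": [0,0,0],"fingers": 0.75},{"dp": [0,0,0.15],"delta_rot": [0,0,0],"fingers": 0.75},{"dp": [0,0,0.065],"delta_rot": [0,0,0],"fingers": 0.75}]'

```text
clock: 25.3
position: [0.4497, 0.0865, 0.0782]
ee_rot: [0.0, 0.999, 0.037, -0.002]
contact_force: [-0.4, 0.0, -0.4]
width: 0.0639
gripper_force: 0.0
```

>>> servo_tool --moves '[{"dp": [0,0,0],"delta_rot": [0,0,0],"fingers": 0.75},{"dp": [0,0,0],"delta_rot": [0,0,0],"fingers": 0},{"dp": [0,0,0],"delta_rot": [0,0,0],"fingers": 0},{"dp": [0,0,0],"delta_rot": [0,0,0],"fingers": 0},{"dp": [0,0,0],"delta_rot": [0,0,0],"fingers": 0}]' --force 40

```text
clock: 25.8
position: [0.4516, 0.088, 0.0819]
ee_rot: [0.0, 0.999, 0.039, 0.001]
contact_force: [0.5, -0.6, 3.4]
width: 0.0357
gripper_force: 41.2
```

>>> servo_tool --moves '[{"dp": [0,0,-0.1],"delta_rot": [0,0,0],"fingers": 0},{"dp": [0,0,-0.2],"delta_rot": [0,0,0],"fingers": 0},{"dp": [0,0,-0.2],"delta_rot": [0,0,0],"fingers": 0},{"dp": [0,0,-0.2],"delta_rot": [0,0,0],"fingers": 0},{"dp": [0,0,0],"delta_rot": [0,0,0],"fingers": 0}]'

```text
clock: 26.3
position: [0.4538, 0.0884, 0.2265]
ee_rot: [-0.0, 0.999, 0.039, 0.006]
contact_force: [0.9, -0.5, -1.1]
width: 0.036
gripper_force: 40.7
```

>>> servo_tool --moves '[{"dp": [0,0,0],"delta_rot": [0,0,1],"fingers": 0},{"dp": [0,0,0],"delta_rot": [0,0,1],"fingers": 0},{"dp": [0,0,0],"delta_rot": [0,0,1],"fingers": 0},{"dp": [0,0,0],"delta_rot": [0,0,1],"fingers": 0},{"dp": [0,0,0],"delta_rot": [0,0,1],"fingers": 0}]'

```text
clock: 26.8
position: [0.4501, 0.0882, 0.2203]
ee_rot: [0.0, 0.977, -0.211, -0.001]
contact_force: [-0.4, 0.1, -0.2]
width: 0.0355
gripper_force: 40.8
```

>>> servo_tool --moves '[{"dp": [0,0,0],"delta_rot": [0,0,1],"fingers": 0},{"dp": [0,0,0],"delta_rot": [0,0,1],"fingers": 0},{"dp": [0,0,0],"delta_rot": [0,0,1],"fingers": 0},{"dp": [0,0,0],"delta_rot": [0,0,1],"fingers": 0},{"dp": [0,0,0],"delta_rot": [0,0,0],"fingers": 0}]'

```text
clock: 27.3
position: [0.4501, 0.0882, 0.2204]
ee_rot: [0.0, 0.917, -0.399, -0.0]
contact_force: [-0.6, -0.0, -0.4]
width: 0.0359
gripper_force: 40.8
```

```bash
python3 - <<'E'
from h import *
plan((467,-259,220),-137.1)
E
```

```text
t 27.3 tcp [450.1  88.2 220.4] yaw -137.1 w 35.9 gf 40.8 F [-0.6 -0.  -0.4]
 rot units [0.01 0.01 0.  ]  dp after turn [1.329 1.12  0.002]  min rows 6.952010512069903
```

>>> servo_tool --moves '[{"dp": [0.133,0.112,0],"delta_rot": [0,0,0],"fingers": 0},{"dp": [0.133,0.112,0],"delta_rot": [0,0,0],"fingers": 0},{"dp": [0.133,0.112,0],"delta_rot": [0,0,0],"fingers": 0},{"dp": [0.133,0.112,0],"delta_rot": [0,0,0],"fingers": 0},{"dp": [0.133,0.112,0],"delta_rot": [0,0,0],"fingers": 0}]'

```text
clock: 27.8
position: [0.4588, -0.0867, 0.2206]
ee_rot: [-0.0, 0.917, -0.398, -0.0]
contact_force: [-1.2, 0.1, -0.0]
width: 0.0353
gripper_force: 40.7
```

>>> servo_tool --moves '[{"dp": [0.133,0.112,0],"delta_rot": [0,0,0],"fingers": 0},{"dp": [0.133,0.112,0],"delta_rot": [0,0,0],"fingers": 0},{"dp": [0.133,0.112,0],"delta_rot": [0,0,0],"fingers": 0},{"dp": [0.133,0.112,0],"delta_rot": [0,0,0],"fingers": 0},{"dp": [0.133,0.112,0],"delta_rot": [0,0,0],"fingers": 0}]'

```text
clock: 28.3
position: [0.4673, -0.2604, 0.2205]
ee_rot: [-0.0, 0.917, -0.399, -0.0]
contact_force: [0.7, 0.0, -0.6]
width: 0.0355
gripper_force: 40.7
```

>>> servo_tool --moves '[{"dp": [0,0,0],"delta_rot": [0,0,0],"fingers": 0},{"dp": [0,0,0],"delta_rot": [0,0,0],"fingers": 0}]'

```text
clock: 28.5
position: [0.4672, -0.2594, 0.2202]
ee_rot: [-0.0, 0.917, -0.4, -0.001]
contact_force: [-0.0, 0.6, -0.8]
width: 0.0355
gripper_force: 40.7
```

```bash
python3 - <<'E'
from h import *
plan((467,-259,107),-137.1)
E
```

```text
t 28.5 tcp [ 467.2 -259.4  220.2] yaw -137.1 w 35.5 gf 40.7 F [-0.   0.6 -0.8]
 rot units [-0.    0.02 -0.  ]  dp after turn [-0.002 -0.     0.566]  min rows 2.264788647035397
```

>>> servo_tool --moves '[{"dp": [0,0,0.15],"delta_rot": [0,0,0],"fingers": 0},{"dp": [0,0,0.17],"delta_rot": [0,0,0],"fingers": 0},{"dp": [0,0,0.15],"delta_rot": [0,0,0],"fingers": 0},{"dp": [0,0,0.07],"delta_rot": [0,0,0],"fingers": 0},{"dp": [0,0,0.025],"delta_rot": [0,0,0],"fingers": 0}]'

```text
clock: 29.0
position: [0.4664, -0.2568, 0.1061]
ee_rot: [-0.001, 0.917, -0.399, -0.002]
contact_force: [-1.0, -0.8, -0.9]
width: 0.0355
gripper_force: 40.7
```

>>> servo_tool --moves '[{"dp": [0,0,0],"delta_rot": [0,0,0],"fingers": 0},{"dp": [0,0,0],"delta_rot": [0,0,0],"fingers": 0.58},{"dp": [0,0,0],"delta_rot": [0,0,0],"fingers": 0.58},{"dp": [0,0,0],"delta_rot": [0,0,0],"fingers": 0.58}]'

```text
clock: 29.4
position: [0.4682, -0.2595, 0.1089]
ee_rot: [0.0, 0.917, -0.4, 0.001]
contact_force: [-0.9, 0.5, 0.0]
width: 0.0498
gripper_force: 0.0
```

>>> servo_tool --moves '[{"dp": [0,0,-0.1],"delta_rot": [0,0,0],"fingers": 0.58},{"dp": [0,0,-0.2],"delta_rot": [0,0,0],"fingers": 0.58},{"dp": [0,0,-0.2],"delta_rot": [0,0,0],"fingers": 0.58},{"dp": [0,0,-0.1],"delta_rot": [0,0,0],"fingers": 0.58},{"dp": [0,0,0],"delta_rot": [0,0,0],"fingers": 0.3}]'

```text
clock: 29.9
position: [0.4692, -0.2604, 0.232]
ee_rot: [0.001, 0.917, -0.4, 0.004]
contact_force: [0.9, 0.0, -0.9]
width: 0.0364
gripper_force: 0.0
```

>>> servo_tool --moves '[{"dp": [0,0,0],"delta_rot": [0,0,-1],"fingers": 0.3},{"dp": [0,0,0],"delta_rot": [0,0,-1],"fingers": 0.3},{"dp": [0,0,0],"delta_rot": [0,0,-1],"fingers": 0.3},{"dp": [0,0,0],"delta_rot": [0,0,-1],"fingers": 0.3},{"dp": [0,0,0],"delta_rot": [0,0,-1],"fingers": 0.3}]'

```text
clock: 30.4
position: [0.4671, -0.2589, 0.2267]
ee_rot: [-0.001, 0.987, -0.158, -0.001]
contact_force: [-0.1, -1.3, 0.5]
width: 0.0254
gripper_force: 0.0
```

>>> servo_tool --moves '[{"dp": [0,0,0],"delta_rot": [0,0,-1],"fingers": 0.3},{"dp": [0,0,0],"delta_rot": [0,0,-1],"fingers": 0.3},{"dp": [0,0,0],"delta_rot": [0,0,-1],"fingers": 0.3},{"dp": [0,0,0],"delta_rot": [0,0,-1],"fingers": 0.3},{"dp": [0,0,0],"delta_rot": [0,0,-1],"fingers": 0.3}]'

```text
clock: 30.9
position: [0.4671, -0.2589, 0.2266]
ee_rot: [-0.001, 0.996, 0.091, -0.001]
contact_force: [-0.5, 0.4, -0.7]
width: 0.0258
gripper_force: 0.0
```

>>> servo_tool --moves '[{"dp": [0,0,0],"delta_rot": [0,0,-1],"fingers": 0.3},{"dp": [0,0,0],"delta_rot": [0,0,-1],"fingers": 0.3},{"dp": [0,0,0],"delta_rot": [0,0,-1],"fingers": 0.3},{"dp": [0,0,0],"delta_rot": [0,0,-1],"fingers": 0.3},{"dp": [0,0,0],"delta_rot": [0,0,-1],"fingers": 0.3}]'

```text
clock: 31.4
position: [0.4671, -0.2589, 0.2267]
ee_rot: [-0.001, 0.942, 0.334, -0.001]
contact_force: [-0.7, -0.3, 0.3]
width: 0.0258
gripper_force: 0.0
```

>>> servo_tool --moves '[{"dp": [0,0,0],"delta_rot": [0,0,-0.73],"fingers": 0.3},{"dp": [0,0,0],"delta_rot": [0,0,0],"fingers": 0.3}]'

```text
clock: 31.6
position: [0.4671, -0.2589, 0.2268]
ee_rot: [-0.001, 0.93, 0.366, -0.001]
contact_force: [0.6, -0.2, 0.2]
width: 0.0252
gripper_force: 0.0
```

```bash
cat >> h.py <<'E'
def bar(g,P,amax):
    z=P[...,2]; q=P[...,:2]-O; a=q@U;b=q@V
    m=(z>.052)&(z<.075)&(a>amax-.075)&(a<amax-.025)&(abs(b)<.08)&(abs(b)<.045)
    if m.sum()>5: print('bar',m.sum(),'a',(np.percentile(a[m],[2,50,98])*1000).round(1),'z',np.percentile(z[m],98).round(4))
E
python3 - <<'E'
from h import *
for n,o in (('side',.001),('top',.003)):
    g=grab(n);P=cloud(g); drawer(g,P,o);bar(g,P,-.206)
comps(g,P,box=(.38,.72,.08,.5))
c=O-.241*U+.002*V; plan((*(c*1000),220),-46.9)
save(g,'top3.png')
E
```

```text
in drawer px [339. 149.] 358 a [-149.  -82.] b [-98. -62.] z 0.0661
in drawer px [312. 163.] 391 a [-148.  -79.] b [-13.  23.] z 0.0661
in drawer px [284. 179.] 430 a [-149.  -81.] b [ 71. 107.] z 0.0658
front a [-0.2055 -0.198  -0.1898]
bar 171 a [-245.6 -242.4 -236.5] z 0.0696
in drawer px [422. 206.] 529 a [-149.  -80.] b [ 70. 105.] z 0.0644
in drawer px [428. 258.] 218 a [-189. -183.] b [-113.  107.] z 0.0752
in drawer px [449. 234.] 541 a [-148.  -79.] b [-14.  21.] z 0.0646
in drawer px [471. 263.] 339 a [-150.  -83.] b [-97. -64.] z 0.0646
front a [-0.2047 -0.1978 -0.1905]
bar 210 a [-245.6 -240.8 -234.8] z 0.072
[181. 155.] 185 c [707.8 398.9] wh [24.9 23.5] a -89.4 zt 59.1 rgb [152. 141. 124.]
[205. 176.] 177 c [658.7 343.2] wh [25.1 24.6] a 3.6 zt 59.0 rgb [161. 153. 136.]
[161. 203.] 716 c [596.3 437.6] wh [75.2 33. ] a -41.3 zt 73.5 rgb [156.  151.  140.5]
[228. 211.] 570 c [581.9 290.1] wh [70.9 36.4] a 25.9 zt 49.3 rgb [87. 53. 31.]
[199. 260.] 880 c [468.9 354.4] wh [155.4  45.9] a -81.2 zt 23.5 rgb [159.  89.  36.]
[263. 288.] 461 c [407.8 207.5] wh [59.9 36.2] a 11.6 zt 49.3 rgb [ 40. 128. 121.]
[165. 296.] 148 c [391.  421.7] wh [46.2 20. ] a -89.8 zt 49.3 rgb [172. 101. 119.]
t 31.7 tcp [ 467.3 -259.   227.1] yaw -47.1 w 25.5 gf 0.0 F [0.2 0.2 0.2]
 rot units [-0.01  0.   -0.03]  dp after turn [ 0.423 -0.648  0.036]  min rows 3.098190974606354
```

View pics/top3.png

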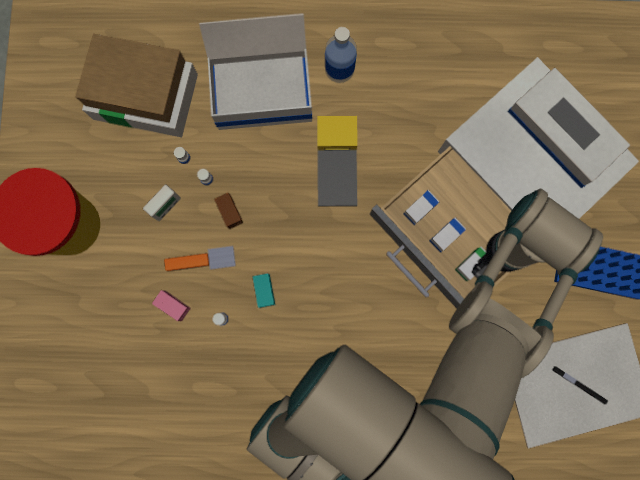

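The top view shows all three cartons lying in the drawer at (421,207), (447,235) and (471,263), with no others left on the desk. Next I grip the handle at about (410,272) to shut the drawer.

>>> servo_tool --moves '[{"dp": [0.07,-0.108,0],"delta_rot": [0,0,0],"fingers": 0.3},{"dp": [0.07,-0.108,0],"delta_rot": [0,0,0],"fingers": 0.3},{"dp": [0.07,-0.108,0],"delta_rot": [0,0,0],"fingers": 0.3},{"dp": [0.07,-0.108,0],"delta_rot": [0,0,0],"fingers": 0.3},{"dp": [0.07,-0.108,0],"delta_rot": [0,0,0],"fingers": 0.3}]'

```text
clock: 32.2
position: [0.4447, -0.1315, 0.2276]
ee_rot: [-0.0, 0.931, 0.366, -0.0]
contact_force: [0.1, -0.6, 0.0]
width: 0.0257
gripper_force: 0.0
```

>>> servo_tool --moves '[{"dp": [0.07,-0.108,0],"delta_rot": [0,0,0],"fingers": 0.3},{"dp": [0,0,0],"delta_rot": [0,0,0],"fingers": 0.3},{"dp": [0,0,0],"delta_rot": [0,0,0],"fingers": 0.3},{"dp": [0,0,0],"delta_rot": [0,0,0],"fingers": 0.3}]'

```text
clock: 32.6
position: [0.4411, -0.1079, 0.2279]
ee_rot: [0.0, 0.931, 0.366, 0.0]
contact_force: [0.3, -0.9, -0.0]
width: 0.0257
gripper_force: 0.0
```

```bash
python3 - <<'E'
from h import *
g=grab('wrist');P=cloud(g); bar(g,P,-.206)
c=O-.2415*U+.002*V; plan((*(c*1000),117),-46.9)
E
```

```text
bar 2056 a [-243.9 -238.5 -233.3] z 0.0683
t 32.6 tcp [ 441.1 -108.   227.9] yaw -47.0 w 25.2 gf 0.0 F [-0.3 -0.3  0.1]
 rot units [ 0.01  0.   -0.02]  dp after turn [ 0.002 -0.01   0.554]  min rows 2.217902486112402
```

>>> servo_tool --moves '[{"dp": [0,-0.003,0.15],"delta_rot": [0,0,0],"fingers": 0.3},{"dp": [0,0,0.15],"delta_rot": [0,0,0],"fingers": 0.3},{"dp": [0,0,0.12],"delta_rot": [0,0,0],"fingers": 0.3},{"dp": [0,0,0.08],"delta_rot": [0,0,0],"fingers": 0.3},{"dp": [0,0,0.05],"delta_rot": [0,0,0],"fingers": 0.3}]'

```text
clock: 33.15
position: [0.44, -0.1074, 0.1165]
ee_rot: [-0.001, 0.931, 0.366, -0.001]
contact_force: [-0.4, 0.0, 1.4]
width: 0.0254
gripper_force: 1.1
```

>>> servo_tool --moves '[{"dp": [0,0,0],"delta_rot": [0,0,0],"fingers": 0},{"dp": [0,0,0],"delta_rot": [0,0,0],"fingers": 0},{"dp": [0,0,0],"delta_rot": [0,0,0],"fingers": 0},{"dp": [0,0,0],"delta_rot": [0,0,0],"fingers": 0}]' --force 40

```text
clock: 33.55
position: [0.4398, -0.1066, 0.1175]
ee_rot: [-0.0, 0.93, 0.367, -0.0]
contact_force: [0.5, -0.7, -12.1]
width: 0.0099
gripper_force: 38.8
```

```bash
python3 - <<'E'
from h import *
s,p,R=st(); print('a b of tcp',(p[:2]-O)@U,(p[:2]-O)@V)
c=O-.035*U+((p[:2]-O)@V)*V; plan((*(c*1000),p[2]*1000),-46.9)
E
```

```text
a b of tcp -0.24143033904225944 0.0015405125823589327
t 33.5 tcp [ 439.8 -106.6  117.5] yaw -47.0 w 9.9 gf 38.8 F [  0.5  -0.7 -12.1]
 rot units [-0.01  0.   -0.02]  dp after turn [-0.004  1.032  0.   ]  min rows 4.12885906698391
```

>>> servo_tool --moves '[{"dp": [0,0.04,0],"delta_rot": [0,0,0],"fingers": 0},{"dp": [0,0.09,0],"delta_rot": [0,0,0],"fingers": 0},{"dp": [0,0.1,0],"delta_rot": [0,0,0],"fingers": 0},{"dp": [0,0.1,0],"delta_rot": [0,0,0],"fingers": 0},{"dp": [0,0.1,0],"delta_rot": [0,0,0],"fingers": 0}]'

```text
clock: 34.05
position: [0.4982, -0.1699, 0.1174]
ee_rot: [-0.001, 0.93, 0.367, -0.001]
contact_force: [-2.1, 1.4, -7.0]
width: 0.0092
gripper_force: 39.4
```

>>> servo_tool --moves '[{"dp": [0,0.1,0],"delta_rot": [0,0,0],"fingers": 0},{"dp": [0,0.1,0],"delta_rot": [0,0,0],"fingers": 0},{"dp": [0,0.1,0],"delta_rot": [0,0,0],"fingers": 0},{"dp": [0,0.1,0],"delta_rot": [0,0,0],"fingers": 0},{"dp": [0,0.08,0],"delta_rot": [0,0,0],"fingers": 0}]'

```text
clock: 34.55
position: [0.5638, -0.2411, 0.1174]
ee_rot: [-0.001, 0.93, 0.367, -0.002]
contact_force: [-3.5, -0.5, -5.2]
width: 0.0095
gripper_force: 39.6
```

>>> servo_tool --moves '[{"dp": [0,0.04,0],"delta_rot": [0,0,0],"fingers": 0},{"dp": [0,0.03,0],"delta_rot": [0,0,0],"fingers": 0},{"dp": [0,0.02,0],"delta_rot": [0,0,0],"fingers": 0},{"dp": [0,0,0],"delta_rot": [0,0,0],"fingers": 0},{"dp": [0,0,0],"delta_rot": [0,0,0],"fingers": 0}]'

```text
clock: 35.05
position: [0.5756, -0.2539, 0.1175]
ee_rot: [0.0, 0.93, 0.367, -0.001]
contact_force: [-2.8, -4.5, -7.8]
width: 0.0096
gripper_force: 39.5
```

```bash
python3 - <<'E'
from h import *
s,p,R=st(); print('a b of tcp',(p[:2]-O)@U,(p[:2]-O)@V,s['contact_force'],s['gripper_force'])
g=grab('side');P=cloud(g);z=P[...,2]-.001; q=P[...,:2]-O; a=q@U;b=q@V
m=(abs(z-.089)<.003)&(a<.02)&(a>-.05)&(abs(b)<.15); print('front',m.sum(),np.percentile(a[m],[2,50,98]) if m.any() else 0)
m=(abs(z-.1)<.003)&(a<.05)&(a>-.05)&(abs(b)<.15); print('top edge',np.percentile(a[m],[1,2,5]))
E
```

```text
a b of tcp -0.04111054198873929 0.0007738862698140128 [-2.81033058 -4.49124898 -7.77593902] 39.518351554870605
front 387 [-0.03305513  0.00157341  0.01962579]
top edge [-0.03280544 -0.02218134  0.01485677]
```

>>> servo_tool --moves '[{"dp": [0,0.01,0],"delta_rot": [0,0,0],"fingers": 0},{"dp": [0,0.01,0],"delta_rot": [0,0,0],"fingers": 0},{"dp": [0,0.005,0],"delta_rot": [0,0,0],"fingers": 0},{"dp": [0,0,0],"delta_rot": [0,0,0],"fingers": 0}]'

```text
clock: 35.5
position: [0.5785, -0.257, 0.1174]
ee_rot: [-0.001, 0.93, 0.367, -0.002]
contact_force: [-3.8, -3.6, -6.6]
width: 0.0094
gripper_force: 39.6
```

>>> servo_tool --moves '[{"dp": [0,0.005,0],"delta_rot": [0,0,0],"fingers": 0},{"dp": [0,0.005,0],"delta_rot": [0,0,0],"fingers": 0},{"dp": [0,0,0],"delta_rot": [0,0,0],"fingers": 0}]'

```text
clock: 35.8
position: [0.5798, -0.2584, 0.1175]
ee_rot: [-0.001, 0.93, 0.367, -0.002]
contact_force: [-3.9, -3.2, -6.6]
width: 0.0094
gripper_force: 39.6
```

>>> servo_tool --moves '[{"dp": [0,0.005,0],"delta_rot": [0,0,0],"fingers": 0},{"dp": [0,0,0],"delta_rot": [0,0,0],"fingers": 0}]'

```text
clock: 36.0
position: [0.5804, -0.2591, 0.1175]
ee_rot: [-0.001, 0.93, 0.367, -0.002]
contact_force: [-5.2, -4.0, -6.3]
width: 0.0092
gripper_force: 39.6
```

>>> servo_tool --moves '[{"dp": [0,0.005,0],"delta_rot": [0,0,0],"fingers": 0},{"dp": [0,0,0],"delta_rot": [0,0,0],"fingers": 0}]'

```text
clock: 36.2
position: [0.5811, -0.2598, 0.1175]
ee_rot: [-0.001, 0.93, 0.367, -0.002]
contact_force: [-4.5, -3.8, -6.8]
width: 0.0094
gripper_force: 39.6
```

>>> servo_tool --moves '[{"dp": [0,0.005,0],"delta_rot": [0,0,0],"fingers": 0},{"dp": [0,0,0],"delta_rot": [0,0,0],"fingers": 0}]'

```text
clock: 36.4
position: [0.5818, -0.2606, 0.1175]
ee_rot: [-0.001, 0.93, 0.367, -0.002]
contact_force: [-4.9, -3.9, -7.0]
width: 0.0094
gripper_force: 39.6
```

>>> servo_tool --moves '[{"dp": [0,0.005,0],"delta_rot": [0,0,0],"fingers": 0},{"dp": [0,0,0],"delta_rot": [0,0,0],"fingers": 0}]'

```text
clock: 36.6
position: [0.582, -0.2608, 0.1175]
ee_rot: [-0.001, 0.93, 0.367, -0.002]
contact_force: [-5.2, -2.3, -6.0]
width: 0.0094
gripper_force: 39.8
```

>>> servo_tool --moves '[{"dp": [0,0.005,0],"delta_rot": [0,0,0],"fingers": 0},{"dp": [0,0,0],"delta_rot": [0,0,0],"fingers": 0}]'

```text
clock: 36.8
position: [0.5821, -0.2609, 0.1174]
ee_rot: [-0.002, 0.93, 0.367, -0.003]
contact_force: [-7.2, -0.6, -4.2]
width: 0.0093
gripper_force: 39.9
```

>>> servo_tool --moves '[{"dp": [0,0.005,0],"delta_rot": [0,0,0],"fingers": 0},{"dp": [0,0,0],"delta_rot": [0,0,0],"fingers": 0.3},{"dp": [0,0,0],"delta_rot": [0,0,0],"fingers": 0.3},{"dp": [0,0,0],"delta_rot": [0,0,0],"fingers": 0.3}]'

```text
clock: 37.2
position: [0.5854, -0.2613, 0.1192]
ee_rot: [-0.001, 0.93, 0.367, 0.0]
contact_force: [-5.3, 2.9, 2.7]
width: 0.0253
gripper_force: 2.4
```

>>> servo_tool --moves '[{"dp": [0,0,-0.1],"delta_rot": [0,0,0],"fingers": 0.3},{"dp": [0,0,-0.2],"delta_rot": [0,0,0],"fingers": 0.3},{"dp": [0,0,-0.2],"delta_rot": [0,0,0],"fingers": 0.3},{"dp": [0,0,-0.1],"delta_rot": [0,0,0],"fingers": 0.3},{"dp": [0,0,0],"delta_rot": [0,0,0],"fingers": 0.5}]'

```text
clock: 37.7
position: [0.5885, -0.2636, 0.2437]
ee_rot: [0.005, 0.93, 0.367, 0.004]
contact_force: [-0.5, 0.2, 0.6]
width: 0.0388
gripper_force: 0.0
```

>>> servo_tool --moves '[{"dp": [0,0,0],"delta_rot": [0,0,-0.97],"fingers": 0.5},{"dp": [0,0,0],"delta_rot": [0,0,-0.97],"fingers": 0.5},{"dp": [0,0,0],"delta_rot": [0,0,-0.97],"fingers": 0.5},{"dp": [0,0,0],"delta_rot": [0,0,-0.97],"fingers": 0.5},{"dp": [0,0,0],"delta_rot": [0,0,-0.97],"fingers": 0.5}]'

```text
clock: 38.2
position: [0.586, -0.2623, 0.2372]
ee_rot: [0.0, 0.814, 0.581, 0.0]
contact_force: [-0.7, -0.1, 0.1]
width: 0.0428
gripper_force: 0.0
```

>>> servo_tool --moves '[{"dp": [0,0,0],"delta_rot": [0,0,-0.97],"fingers": 0.5},{"dp": [0,0,0],"delta_rot": [0,0,-0.97],"fingers": 0.5},{"dp": [0,0,0],"delta_rot": [0,0,-0.97],"fingers": 0.5},{"dp": [0,0,0],"delta_rot": [0,0,-0.97],"fingers": 0.5},{"dp": [0,0,0],"delta_rot": [0,0,-0.97],"fingers": 0.5}]'

```text
clock: 38.7
position: [0.586, -0.2623, 0.2371]
ee_rot: [0.0, 0.651, 0.759, 0.0]
contact_force: [-0.4, -0.0, -0.5]
width: 0.0429
gripper_force: 0.0
```

```bash
cat >> h.py <<'E'
def orange(g,P,lab=''):
    hs=cv2.cvtColor(g['im'],cv2.COLOR_RGB2HSV)
    m=(hs[...,0]<16)&(hs[...,1]>150)&(hs[...,2]>90)&(P[...,2]>.012)&(P[...,2]<.06)&(P[...,0]>.3)
    n,L,S,C=cv2.connectedComponentsWithStats(m.astype(np.uint8)); i=1+np.argmax(S[1:,4]); Q=P[L==i]
    (c,wh,a)=cv2.minAreaRect((Q[:,:2]*1000).astype(np.float32))
    if wh[0]<wh[1]: wh=wh[::-1];a+=90
    print(lab,'orange px',C[i].round(),'c',np.round(c,1),'wh',np.round(wh,1),'a',round((a+90)%180-90,1),'z',np.percentile(Q[:,2],[2,50,98]).round(4))
def scr(g,P,box,lab=''):
    z=P[...,2]; m=(z>.006)&(z<.06)&(P[...,0]>box[0])&(P[...,0]<box[1])&(P[...,1]>box[2])&(P[...,1]<box[3])
    Q=P[m]; (c,wh,a)=cv2.minAreaRect((Q[:,:2]*1000).astype(np.float32))
    if wh[0]<wh[1]: wh=wh[::-1];a+=90
    print(lab,'scraper hull c',np.round(c,1),'wh',np.round(wh,1),'a',round((a+90)%180-90,1))
E
python3 - <<'E'
from h import *
for n,o in (('side',.001),('top',.003)):
    g=grab(n);P=cloud(g);P[...,2]-=o; orange(g,P,n); scr(g,P,(.41,.53,.25,.45))
    z=P[...,2]; q=P[...,:2]-O; a=q@U;b=q@V
    m=(abs(z-.089)<.003)&(a<.02)&(a>-.05)&(abs(b)<.15); print('front',m.sum(),np.percentile(a[m],[2,50,98]) if m.any() else 0)
    m=(abs(z-.1)<.003)&(a<.05)&(a>-.05)&(abs(b)<.15); print('top edge',np.percentile(a[m],[.2,1,2,5]))
    save(g,n+'4.png')
plan((468,381,230),8.6)
E
```

```text
side orange px [342. 415.] c [466.5 383.7] wh [98.6 27.4] a -81.6 z [0.016  0.0194 0.0219]
 scraper hull c [470.7 353.7] wh [160.   45.8] a -81.6
front 461 [0.00042096 0.01125018 0.019652  ]
top edge [0.01384617 0.01535494 0.01570745 0.01663115]
top orange px [186. 262.] c [465.5 383.2] wh [99.8 28.1] a -81.3 z [0.013  0.0178 0.0239]
 scraper hull c [478.8 346.3] wh [192.6  87.4] a -86.8
front 279 [0.00142269 0.01131207 0.01949616]
top edge [0.01434767 0.01614639 0.01646506 0.0174474 ]
t 38.8 tcp [ 585.9 -262.3  237.2] yaw 8.6 w 42.7 gf 0.0 F [-0.4 -0.2 -1.2]
 rot units [ 0.01 -0.   -0.  ]  dp after turn [ 3.269 -0.102  0.036]  min rows 13.081143559796647
```

View pics/side4.png

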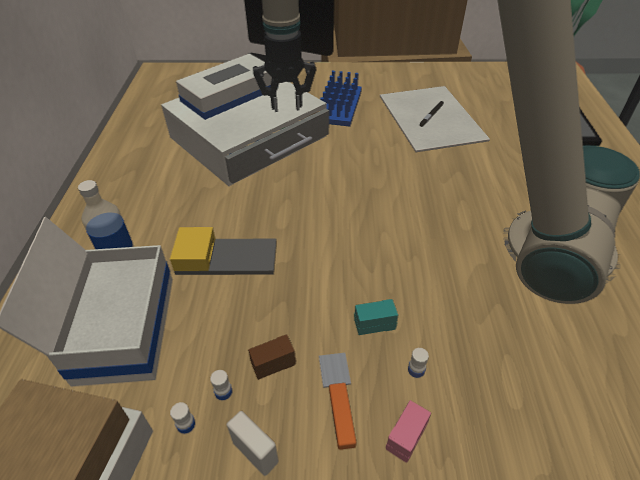

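The side view shows the drawer fully shut (front at (280,150)) and the scraper still at (340,400), with the bystanders untouched. Now I move to the scraper.

>>> servo_tool --moves '[{"dp": [0.215,-0.008,0],"delta_rot": [0,0,0],"fingers": 0.5},{"dp": [0.215,-0.008,0],"delta_rot": [0,0,0],"fingers": 0.5},{"dp": [0.215,-0.008,0],"delta_rot": [0,0,0],"fingers": 0.5},{"dp": [0.215,-0.008,0],"delta_rot": [0,0,0],"fingers": 0.5},{"dp": [0.215,-0.008,0],"delta_rot": [0,0,0],"fingers": 0.5}]'

```text
clock: 39.3
position: [0.5452, -0.0494, 0.2376]
ee_rot: [0.0, 0.653, 0.757, 0.0]
contact_force: [0.3, 0.2, -0.6]
width: 0.0425
gripper_force: 0.0
```

>>> servo_tool --moves '[{"dp": [0.215,-0.008,0],"delta_rot": [0,0,0],"fingers": 0.5},{"dp": [0.215,-0.008,0],"delta_rot": [0,0,0],"fingers": 0.5},{"dp": [0.215,-0.008,0],"delta_rot": [0,0,0],"fingers": 0.5},{"dp": [0.215,-0.008,0],"delta_rot": [0,0,0],"fingers": 0.5},{"dp": [0.215,-0.008,0],"delta_rot": [0,0,0],"fingers": 0.5}]'

```text
clock: 39.8
position: [0.5051, 0.1622, 0.2378]
ee_rot: [0.0, 0.653, 0.757, 0.001]
contact_force: [0.6, -0.3, 0.2]
width: 0.0427
gripper_force: 0.0
```

>>> servo_tool --moves '[{"dp": [0.215,-0.008,0],"delta_rot": [0,0,0],"fingers": 0.5},{"dp": [0.215,-0.008,0],"delta_rot": [0,0,0],"fingers": 0.5},{"dp": [0.215,-0.008,0],"delta_rot": [0,0,0],"fingers": 0.5},{"dp": [0.215,-0.008,0],"delta_rot": [0,0,0],"fingers": 0.5},{"dp": [0.215,-0.008,0],"delta_rot": [0,0,0],"fingers": 0.5}]'

```text
clock: 40.3
position: [0.4649, 0.3737, 0.2377]
ee_rot: [0.0, 0.653, 0.757, 0.0]
contact_force: [0.6, -0.4, -0.0]
width: 0.0426
gripper_force: 0.0
```

>>> servo_tool --moves '[{"dp": [0,0,0],"delta_rot": [0,0,0],"fingers": 0.5},{"dp": [0,0,0],"delta_rot": [0,0,0],"fingers": 0.5}]'

```text
clock: 40.5
position: [0.465, 0.3726, 0.2373]
ee_rot: [0.0, 0.652, 0.758, -0.0]
contact_force: [0.1, -0.6, -0.7]
width: 0.0427
gripper_force: 0.0
```

```bash
python3 - <<'E'
from h import *
plan((468,371.6,80),8.5)
g=grab('wrist');P=cloud(g);orange(g,P,'wrist'); scr(g,P,(.43,.52,.26,.45)); save(g,'w5.png')
g=grab('side');P=cloud(g);P[...,2]-=.001;orange(g,P,'side')
E
```

```text
t 40.5 tcp [465.  372.6 237.3] yaw 8.7 w 42.7 gf 0.0 F [ 0.1 -0.6 -0.7]
 rot units [-0.    0.    0.03]  dp after turn [-0.007  0.014  0.787]  min rows 3.14729930741943
wrist orange px [330. 214.] c [467.6 383.6] wh [98.9 27.8] a -81.8 z [0.0173 0.0198 0.0214]
 scraper hull c [471.4 354.2] wh [158.1  46.2] a -81.5
side orange px [342. 415.] c [466.7 383.7] wh [99.2 27.7] a -82.0 z [0.0151 0.0193 0.0219]
```

View pics/w5.png

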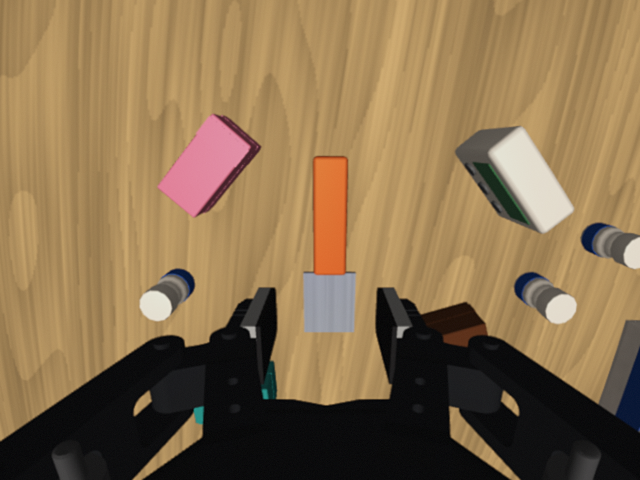

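>>> servo_tool --moves '[{"dp": [-0.005,0.017,0.17],"delta_rot": [0,0,0.06],"fingers": 0.45},{"dp": [0,0,0.2],"delta_rot": [0,0,0],"fingers": 0.45},{"dp": [0,0,0.2],"delta_rot": [0,0,0],"fingers": 0.45},{"dp": [0,0,0.15],"delta_rot": [0,0,0],"fingers": 0.45},{"dp": [0,0,0.05],"delta_rot": [0,0,0],"fingers": 0.45}]'

```text
clock: 41.1
position: [0.4678, 0.3685, 0.0809]
ee_rot: [-0.001, 0.655, 0.755, -0.003]
contact_force: [-0.2, 0.3, 0.1]
width: 0.0385
gripper_force: 0.0
```

>>> servo_tool --moves '[{"dp": [0,0,0.01],"delta_rot": [0,0,0],"fingers": 0.45},{"dp": [0,0,0],"delta_rot": [0,0,0],"fingers": 0.45},{"dp": [0,0,0],"delta_rot": [0,0,0],"fingers": 0.45}]'

```text
clock: 41.4
position: [0.4702, 0.3717, 0.0838]
ee_rot: [0.001, 0.655, 0.756, 0.002]
contact_force: [-0.3, -0.4, -0.4]
width: 0.0383
gripper_force: 0.0
```

```bash
python3 - <<'E'
from h import *
plan((468.7,371.7,77),8.2)
E
```

```text
t 41.4 tcp [470.2 371.7  83.8] yaw 8.2 w 38.3 gf 0.0 F [-0.3 -0.4 -0.4]
 rot units [ 0.03 -0.02  0.  ]  dp after turn [ 0.001 -0.008  0.034]  min rows 0.13918107594812199
```

>>> servo_tool --moves '[{"dp": [0,-0.006,0.015],"delta_rot": [0,0,0],"fingers": 0.45},{"dp": [0,0,0.015],"delta_rot": [0,0,0],"fingers": 0.45},{"dp": [0,0,0],"delta_rot": [0,0,0],"fingers": 0.45},{"dp": [0,0,0],"delta_rot": [0,0,0],"fingers": 0.45},{"dp": [0,0,0],"delta_rot": [0,0,0],"fingers": 0.45}]'

```text
clock: 41.9
position: [0.4678, 0.3712, 0.076]
ee_rot: [0.0, 0.654, 0.756, 0.0]
contact_force: [-0.2, -0.5, -0.2]
width: 0.0385
gripper_force: 0.0
```

>>> servo_tool --moves '[{"dp": [0,0,0],"delta_rot": [0,0,0],"fingers": 0},{"dp": [0,0,0],"delta_rot": [0,0,0],"fingers": 0},{"dp": [0,0,0],"delta_rot": [0,0,0],"fingers": 0},{"dp": [0,0,0],"delta_rot": [0,0,0],"fingers": 0}]' --force 60

```text
clock: 42.3
position: [0.468, 0.3712, 0.0763]
ee_rot: [0.0, 0.654, 0.756, 0.0]
contact_force: [-0.1, 0.3, 3.5]
width: 0.0267
gripper_force: 61.7
```

>>> servo_tool --moves '[{"dp": [0,0,-0.05],"delta_rot": [0,0,0],"fingers": 0},{"dp": [0,0,-0.1],"delta_rot": [0,0,0],"fingers": 0},{"dp": [0,0,-0.15],"delta_rot": [0,0,0],"fingers": 0},{"dp": [0,0,-0.1],"delta_rot": [0,0,0],"fingers": 0},{"dp": [0,0,0],"delta_rot": [0,0,0],"fingers": 0}]'

```text
clock: 42.8
position: [0.4692, 0.372, 0.1591]
ee_rot: [0.001, 0.654, 0.756, 0.003]
contact_force: [0.3, -0.2, -0.4]
width: 0.0268
gripper_force: 61.2
```

>>> servo_tool --moves '[{"dp": [0,0,0],"delta_rot": [0,0,0],"fingers": 0},{"dp": [0,0,0],"delta_rot": [0,0,0],"fingers": 0}]'

```text
clock: 43.0
position: [0.4669, 0.3705, 0.1545]
ee_rot: [-0.0, 0.654, 0.756, -0.001]
contact_force: [-0.3, 0.7, -0.8]
width: 0.0267
gripper_force: 61.2
```

```bash
python3 - <<'E'
from h import *
plan((620,46,160),90.3)
g=grab('side');P=cloud(g);P[...,2]-=.001
z=P[...,2]; m=(z>.05)&(z<.14)&(P[...,0]>.41)&(P[...,0]<.54)&(P[...,1]>.25)&(P[...,1]<.46)
save(g,'s6.png')
E
```

```text
t 43.0 tcp [466.9 370.5 154.5] yaw 8.2 w 26.7 gf 61.2 F [-0.3  0.7 -0.8]
 rot units [-3.000e-02 -1.000e-02 -1.432e+01]  dp after turn [-0.757 -1.626 -0.027]  min rows 7.177111730692045
```

View pics/s6.png

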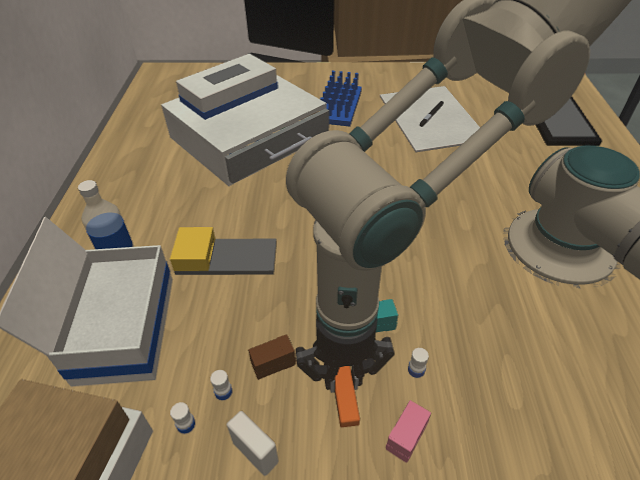

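The side view shows the scraper held level at (345,395). Next I turn it towards the guard and carry it to a standoff in front of the slot.

>>> servo_tool --moves '[{"dp": [0,0,0],"delta_rot": [0,0,-0.955],"fingers": 0},{"dp": [0,0,0],"delta_rot": [0,0,-0.955],"fingers": 0},{"dp": [0,0,0],"delta_rot": [0,0,-0.955],"fingers": 0},{"dp": [0,0,0],"delta_rot": [0,0,-0.955],"fingers": 0},{"dp": [0,0,0],"delta_rot": [0,0,-0.955],"fingers": 0}]'

```text
clock: 43.55
position: [0.4672, 0.3707, 0.1544]
ee_rot: [-0.001, 0.455, 0.89, -0.001]
contact_force: [0.2, 0.8, -1.4]
width: 0.0265
gripper_force: 61.1
```

>>> servo_tool --moves '[{"dp": [0,0,0],"delta_rot": [0,0,-0.955],"fingers": 0},{"dp": [0,0,0],"delta_rot": [0,0,-0.955],"fingers": 0},{"dp": [0,0,0],"delta_rot": [0,0,-0.955],"fingers": 0},{"dp": [0,0,0],"delta_rot": [0,0,-0.955],"fingers": 0},{"dp": [0,0,0],"delta_rot": [0,0,-0.955],"fingers": 0}]'

```text
clock: 44.05
position: [0.4672, 0.3707, 0.1544]
ee_rot: [-0.001, 0.232, 0.973, -0.001]
contact_force: [1.3, -0.5, -0.8]
width: 0.0268
gripper_force: 61.1
```

>>> servo_tool --moves '[{"dp": [0,0,0],"delta_rot": [0,0,-0.955],"fingers": 0},{"dp": [0,0,0],"delta_rot": [0,0,-0.955],"fingers": 0},{"dp": [0,0,0],"delta_rot": [0,0,-0.955],"fingers": 0},{"dp": [0,0,0],"delta_rot": [0,0,-0.955],"fingers": 0},{"dp": [0,0,0],"delta_rot": [0,0,-0.955],"fingers": 0}]'

```text
clock: 44.55
position: [0.4672, 0.3707, 0.1544]
ee_rot: [-0.001, -0.005, 1.0, -0.001]
contact_force: [-0.1, 0.1, -0.7]
width: 0.0264
gripper_force: 61.1
```

>>> servo_tool --moves '[{"dp": [-0.08,-0.18,0],"delta_rot": [0,0,0],"fingers": 0},{"dp": [-0.08,-0.18,0],"delta_rot": [0,0,0],"fingers": 0},{"dp": [-0.08,-0.18,0],"delta_rot": [0,0,0],"fingers": 0},{"dp": [-0.08,-0.18,0],"delta_rot": [0,0,0],"fingers": 0},{"dp": [-0.08,-0.18,0],"delta_rot": [0,0,0],"fingers": 0}]'

```text
clock: 45.05
position: [0.5486, 0.19, 0.1545]
ee_rot: [-0.001, -0.003, 1.0, -0.0]
contact_force: [0.9, 0.9, -0.5]
width: 0.0265
gripper_force: 61.1
```

>>> servo_tool --moves '[{"dp": [-0.08,-0.18,0],"delta_rot": [0,0,0],"fingers": 0},{"dp": [-0.08,-0.18,0],"delta_rot": [0,0,0],"fingers": 0},{"dp": [-0.08,-0.18,0],"delta_rot": [0,0,0],"fingers": 0},{"dp": [-0.07,-0.18,0],"delta_rot": [0,0,0],"fingers": 0},{"dp": [0,0,0],"delta_rot": [0,0,0],"fingers": 0}]'

```text
clock: 45.55
position: [0.6134, 0.0433, 0.1545]
ee_rot: [0.0, -0.001, 1.0, -0.001]
contact_force: [0.4, 0.5, -0.2]
width: 0.0266
gripper_force: 61.1
```

>>> servo_tool --moves '[{"dp": [0,0,0],"delta_rot": [0,0,0],"fingers": 0}]'

```text
clock: 45.65
position: [0.6112, 0.0471, 0.1544]
ee_rot: [-0.001, -0.002, 1.0, 0.0]
contact_force: [0.8, 0.1, -0.9]
width: 0.0267
gripper_force: 61.1
```

```bash
cat >> h.py <<'E'
def scrape_look(g,P,zt,box,lab):
    "fit of points whose height is near zt within box"
    z=P[...,2]; m=(abs(z-zt)<.005)&(P[...,0]>box[0])&(P[...,0]<box[1])&(P[...,1]>box[2])&(P[...,1]<box[3])
    Q=P[m]
    if len(Q)<30: print(lab,'few',len(Q)); return
    (c,wh,a)=cv2.minAreaRect((Q[:,:2]*1000).astype(np.float32))
    print(lab,len(Q),'c',np.round(c,1),'wh',np.round(wh,1),'a',round((a+45)%90-45,1),'z',np.median(Q[:,2]).round(4),'x',(np.percentile(Q[:,0],[1,99])*1000).round(1),'y',(np.percentile(Q[:,1],[1,99])*1000).round(1))
E
python3 - <<'E'
from h import *
plan((610,46.2,100),90.3)
for n,o in (('side',.001),('top',.003),('wrist',0)):
    g=grab(n);P=cloud(g);P[...,2]-=o
    scrape_look(g,P,.09,(.64,.73,-.05,.12),n+' blade')
    scrape_look(g,P,.012,(.58,.726,-.05,.15),n+' bed')
    scrape_look(g,P,.047,(.70,.83,-.05,.15),n+' head')
    if n!='wrist': save(g,n+'7.png')
E
```

```text
t 45.6 tcp [611.2  47.1 154.4] yaw 90.2 w 26.7 gf 61.1 F [ 0.8  0.1 -0.9]
 rot units [ 0.01 -0.03 -0.02]  dp after turn [ 0.006 -0.004  0.272]  min rows 1.0893767972818786
side blade 549 c [674.2  48.2] wh [67.3 51.1] a 2.0 z 0.0893 x [642.5 706.6] y [24.6 71.6]
side bed 2027 c [663.1  44.7] wh [127.2  94.4] a 1.0 z 0.0114 x [600.4 724.4] y [ 1.4 90.5]
side head 1222 c [765.1  72.6] wh [ 73.1 146.9] a 0.1 z 0.0463 x [729.3 799.3] y [  1.8 132.8]
top blade few 0
top bed 178 c [628.3  74.6] wh [148.5  62.2] a -32.5 z 0.0104 x [597.9 672.1] y [ 0.5 97.3]
top head 297 c [788.7  76.1] wh [145.9  59.3] a -15.9 z 0.0457 x [769.5 813.5] y [  2.7 145.4]
wrist blade 448 c [652.3  49.5] wh [41.9  9.5] a -3.6 z 0.0902 x [649.1 656.9] y [28.9 70.4]
wrist bed 4101 c [654.1  44.4] wh [107.3  90.1] a 0.9 z 0.0119 x [600.3 705.4] y [-0.5 88.3]
wrist head few 0
```

View pics/side7.png

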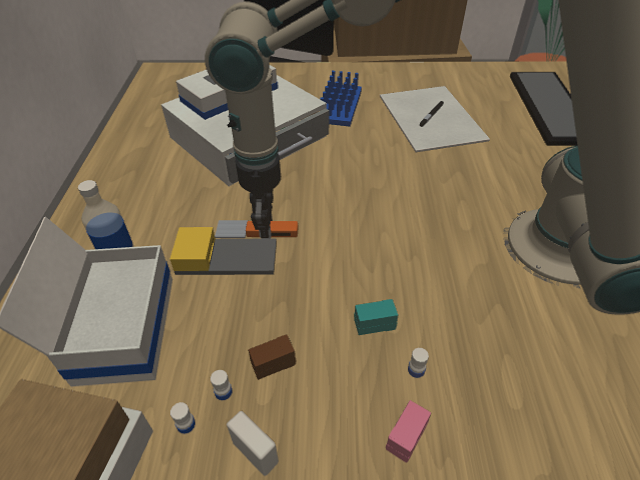

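The side view shows the scraper held with its blade at (231,229), in front of the yellow head (192,248). I lower it near the slot height.

>>> servo_tool --moves '[{"dp": [0,-0.01,0.1],"delta_rot": [0,0,-0.06],"fingers": 0},{"dp": [0,0,0.1],"delta_rot": [0,0,0],"fingers": 0},{"dp": [0,0,0.08],"delta_rot": [0,0,0],"fingers": 0},{"dp": [0,0,0.03],"delta_rot": [0,0,0],"fingers": 0},{"dp": [0,0,0],"delta_rot": [0,0,0],"fingers": 0}]'

```text
clock: 46.3
position: [0.6107, 0.0469, 0.0931]
ee_rot: [-0.001, -0.007, 1.0, 0.0]
contact_force: [0.0, -0.2, -1.3]
width: 0.0263
gripper_force: 61.1
```

>>> servo_tool --moves '[{"dp": [0,0,0],"delta_rot": [0,0,0],"fingers": 0},{"dp": [0,0,0],"delta_rot": [0,0,0],"fingers": 0},{"dp": [0,0,0],"delta_rot": [0,0,0],"fingers": 0}]'

```text
clock: 46.6
position: [0.6121, 0.046, 0.0948]
ee_rot: [0.001, -0.006, 1.0, 0.0]
contact_force: [0.6, -0.6, -0.9]
width: 0.0266
gripper_force: 61.1
```

```bash
python3 - <<'E'
from h import *
plan((610,45.2,89),90.5)
g=grab('side');P=cloud(g);P[...,2]-=.001
hs=cv2.cvtColor(g['im'],cv2.COLOR_RGB2HSV)
x,y,z=P[...,0],P[...,1],P[...,2]
m=(x>.64)&(x<.715)&(y>0.01)&(y<.085)&(z>.0185)&(z<.034)&(hs[...,1]<90)
Q=P[m];(c,wh,a)=cv2.minAreaRect((Q[:,:2]*1000).astype(np.float32))
print('blade',m.sum(),np.round(c,1),np.round(wh,1),round((a+45)%90-45,1),'z',np.median(Q[:,2]),'x',np.percentile(Q[:,0],[1,99]),'y',np.percentile(Q[:,1],[1,99]))
A=np.c_[Q[:,:2],np.ones(len(Q))]; print('tilt',np.linalg.lstsq(A,Q[:,2],rcond=None)[0].round(3))
m=(x>.735)&(x<.793)&(y>-.02)&(y<.11)&(z>.042)&(hs[...,1]>120)
print('head y',np.percentile(P[m][:,1],[1,99]),'bed z',np.median(z[(x>.61)&(x<.64)&(y>.01)&(y<.02)]))
cv2.imwrite('pics/s8.png',cv2.resize(g['im'][200:290,150:310],None,fx=5,fy=5,interpolation=cv2.INTER_CUBIC)[:,:,::-1])
E
```

```text
t 46.6 tcp [612.1  46.   94.8] yaw 90.7 w 26.6 gf 61.1 F [ 0.6 -0.6 -0.9]
 rot units [0.   0.02 0.03]  dp after turn [ 0.011 -0.004  0.029]  min rows 0.12532069455846317
blade 507 [679.6  47.3] [58.8 50.2] 1.0 z 0.029980196822116723 x [0.6506429  0.70774212] y [0.02538112 0.07117135]
tilt [-0.009 -0.02   0.037]
head y [0.00111339 0.09166883] bed z 0.4233012666749061
```

View pics/s8.png

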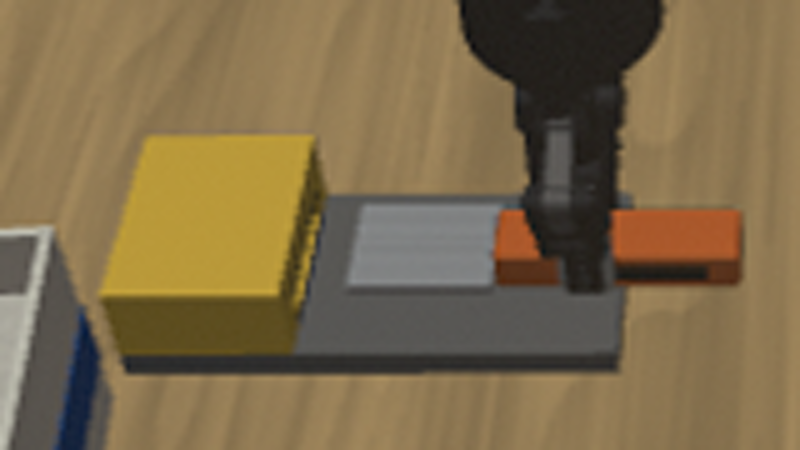

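The crop shows the level blade at (420,245), lined up with the yellow head's mouth at (310,240). I shift it by −1.8 mm in y and lower it by 5.6 mm.

>>> servo_tool --moves '[{"dp": [0,-0.009,0.014],"delta_rot": [0,0,0],"fingers": 0},{"dp": [0,0,0.014],"delta_rot": [0,0,0],"fingers": 0},{"dp": [0,0,0],"delta_rot": [0,0,0],"fingers": 0},{"dp": [0,0,0],"delta_rot": [0,0,0],"fingers": 0}]'

```text
clock: 47.05
position: [0.6118, 0.0439, 0.0883]
ee_rot: [0.0, -0.006, 1.0, -0.0]
contact_force: [0.0, -1.1, -0.8]
width: 0.0266
gripper_force: 61.3
```

```bash
python3 - <<'E'
from h import *
plan((691.7,44.5,89),90.5)
E
```

```text
t 47.0 tcp [611.8  43.9  88.3] yaw 90.7 w 26.6 gf 61.3 F [ 0.  -1.1 -0.8]
 rot units [-0.    0.    0.03]  dp after turn [-0.4   -0.    -0.004]  min rows 1.5984470304992944
```

>>> servo_tool --moves '[{"dp": [-0.03,0,-0.003],"delta_rot": [0,0,0],"fingers": 0},{"dp": [-0.03,0,0],"delta_rot": [0,0,0],"fingers": 0},{"dp": [-0.03,0,0],"delta_rot": [0,0,0],"fingers": 0},{"dp": [-0.03,0,0],"delta_rot": [0,0,0],"fingers": 0},{"dp": [-0.03,0,0],"delta_rot": [0,0,0],"fingers": 0}]'

```text
clock: 47.55
position: [0.6423, 0.0445, 0.0888]
ee_rot: [0.0, -0.006, 1.0, 0.0]
contact_force: [-0.4, -0.4, -1.5]
width: 0.027
gripper_force: 61.3
```

>>> servo_tool --moves '[{"dp": [-0.02,0,0],"delta_rot": [0,0,0],"fingers": 0},{"dp": [0,0,0],"delta_rot": [0,0,0],"fingers": 0}]'

```text
clock: 47.75
position: [0.6464, 0.0445, 0.0888]
ee_rot: [0.0, -0.006, 1.0, 0.0]
contact_force: [-0.4, 0.2, -1.1]
width: 0.0264
gripper_force: 61.2
```

```bash
python3 - <<'E'
from h import *
plan((691.7,44.5,89),90.5)
g=grab('side');P=cloud(g);P[...,2]-=.001;hs=cv2.cvtColor(g['im'],cv2.COLOR_RGB2HSV);x,y,z=P[...,0],P[...,1],P[...,2]
m=(x>.68)&(x<.727)&(y>0.01)&(y<.085)&(z>.0185)&(z<.034)&(hs[...,1]<90);Q=P[m]
print('blade',m.sum(),'z',np.median(Q[:,2]),'y',np.percentile(Q[:,1],[1,99]),'x',np.percentile(Q[:,0],[1,99]))
E
```

```text
t 47.8 tcp [646.4  44.5  88.8] yaw 90.7 w 26.4 gf 61.2 F [-0.4  0.2 -1.1]
 rot units [0.   0.01 0.03]  dp after turn [-0.226 -0.002 -0.001]  min rows 0.9055605520610601
blade 367 z 0.024068014384893366 y [0.02192018 0.06981612] x [0.68494676 0.72655576]
```

>>> servo_tool --moves '[{"dp": [-0.03,0,0],"delta_rot": [0,0,0],"fingers": 0},{"dp": [-0.03,0,0],"delta_rot": [0,0,0],"fingers": 0},{"dp": [-0.03,0,0],"delta_rot": [0,0,0],"fingers": 0},{"dp": [-0.03,0,0],"delta_rot": [0,0,0],"fingers": 0},{"dp": [-0.03,0,0],"delta_rot": [0,0,0],"fingers": 0}]'

```text
clock: 48.3
position: [0.6763, 0.0448, 0.0889]
ee_rot: [0.0, -0.006, 1.0, 0.0]
contact_force: [-0.4, 0.4, -1.3]
width: 0.0266
gripper_force: 61.3
```

>>> servo_tool --moves '[{"dp": [-0.03,0,0],"delta_rot": [0,0,0],"fingers": 0},{"dp": [-0.025,0,0],"delta_rot": [0,0,0],"fingers": 0},{"dp": [0,0,0],"delta_rot": [0,0,0],"fingers": 0},{"dp": [0,0,0],"delta_rot": [0,0,0],"fingers": 0}]'

```text
clock: 48.7
position: [0.6865, 0.0449, 0.0888]
ee_rot: [-0.0, -0.006, 1.0, 0.0]
contact_force: [-0.0, 0.6, -1.9]
width: 0.0261
gripper_force: 61.2
```

>>> servo_tool --moves '[{"dp": [-0.006,0,0],"delta_rot": [0,0,0],"fingers": 0},{"dp": [0,0,0],"delta_rot": [0,0,0],"fingers": 0}]'

```text
clock: 48.9
position: [0.6878, 0.045, 0.089]
ee_rot: [0.0, -0.006, 1.0, 0.0]
contact_force: [0.1, -0.2, -0.4]
width: 0.0266
gripper_force: 61.2
```

>>> servo_tool --moves '[{"dp": [-0.006,0,0],"delta_rot": [0,0,0],"fingers": 0},{"dp": [0,0,0],"delta_rot": [0,0,0],"fingers": 0}]'

```text
clock: 49.1
position: [0.6891, 0.045, 0.089]
ee_rot: [0.0, -0.006, 1.0, 0.0]
contact_force: [0.2, -0.4, -1.5]
width: 0.0267
gripper_force: 61.2
```

>>> servo_tool --moves '[{"dp": [-0.006,0,0],"delta_rot": [0,0,0],"fingers": 0},{"dp": [0,0,0],"delta_rot": [0,0,0],"fingers": 0}]'

```text
clock: 49.3
position: [0.6904, 0.045, 0.089]
ee_rot: [0.0, -0.006, 1.0, 0.0]
contact_force: [0.0, 1.0, -0.6]
width: 0.0266
gripper_force: 61.2
```

>>> servo_tool --moves '[{"dp": [-0.006,0,0],"delta_rot": [0,0,0],"fingers": 0},{"dp": [0,0,0],"delta_rot": [0,0,0],"fingers": 0}]'

```text
clock: 49.5
position: [0.6915, 0.045, 0.0888]
ee_rot: [-0.0, -0.006, 1.0, 0.0]
contact_force: [-0.2, -0.3, -1.5]
width: 0.0268
gripper_force: 61.2
```

>>> servo_tool --moves '[{"dp": [-0.005,0,0],"delta_rot": [0,0,0],"fingers": 0},{"dp": [0,0,0],"delta_rot": [0,0,0],"fingers": 0}]'

```text
clock: 49.7
position: [0.6918, 0.0451, 0.0888]
ee_rot: [-0.001, -0.006, 1.0, 0.0]
contact_force: [-2.9, -0.4, -0.2]
width: 0.0264
gripper_force: 61.3
```

>>> servo_tool --moves '[{"dp": [0,0,0.002],"delta_rot": [0,0,0],"fingers": 0},{"dp": [0,0,0],"delta_rot": [0,0,0],"fingers": 0.48},{"dp": [0,0,0],"delta_rot": [0,0,0],"fingers": 0.48},{"dp": [0,0,0],"delta_rot": [0,0,0],"fingers": 0.48},{"dp": [0,0,-0.05],"delta_rot": [0,0,0],"fingers": 0.48}]'

```text
clock: 50.2
position: [0.6919, 0.045, 0.0976]
ee_rot: [-0.001, -0.006, 1.0, 0.0]
contact_force: [-0.4, -0.6, 0.1]
width: 0.041
gripper_force: 0.0
```

>>> servo_tool --moves '[{"dp": [0,0,-0.1],"delta_rot": [0,0,0],"fingers": 0.48},{"dp": [0,0,-0.2],"delta_rot": [0,0,0],"fingers": 0.48},{"dp": [0,0,-0.2],"delta_rot": [0,0,0],"fingers": 0.48},{"dp": [0,0,-0.15],"delta_rot": [0,0,0],"fingers": 0.48},{"dp": [0.2,0,0],"delta_rot": [0,0,0],"fingers": 0.48}]'

```text
clock: 50.7
position: [0.6595, 0.0441, 0.2354]
ee_rot: [0.01, -0.006, 1.0, -0.0]
contact_force: [0.3, -0.1, 0.0]
width: 0.0411
gripper_force: 0.0
```

>>> servo_tool --moves '[{"dp": [0.2,0,0],"delta_rot": [0,0,0],"fingers": 0.48},{"dp": [0.2,0,0],"delta_rot": [0,0,0],"fingers": 0.48},{"dp": [0.2,0,0],"delta_rot": [0,0,0],"fingers": 0.48},{"dp": [0,0,0],"delta_rot": [0,0,0],"fingers": 0.48},{"dp": [0,0,0],"delta_rot": [0,0,0],"fingers": 0.48}]'

```text
clock: 51.2
position: [0.5323, 0.0432, 0.2299]
ee_rot: [0.001, -0.006, 1.0, -0.0]
contact_force: [0.3, -0.3, 0.8]
width: 0.041
gripper_force: 0.0
```

```bash
python3 - <<'E'
from h import *
plan((600,45,220))
for n,o in (('side',.001),('top',.003)):
    g=grab(n);P=cloud(g);P[...,2]-=o; orange(g,P,n); comps(g,P,box=(.3,.72,.1,.5))
    z=P[...,2]; q=P[...,:2]-O; a=q@U;b=q@V
    m=(abs(z-.089)<.003)&(a<.02)&(a>-.05)&(abs(b)<.15); print('front',m.sum(),np.percentile(a[m],[2,50,98]))
    if n=='side': save(g,'s9.png')
E
```

```text
t 51.2 tcp [532.3  43.2 229.9] yaw 90.7 w 41.0 gf 0.0 F [ 0.3 -0.3  0.8]
 rot units [0. 0. 0.]  dp after turn [-0.338  0.005  0.05 ]  min rows 1.3688861783969293
side orange px [235. 249.] c [679.8  47. ] wh [100.2  28.9] a -0.7 z [0.0277 0.0313 0.034 ]
[297.  16.] 1856 c [531.4 106.6] wh [78. 13.] a -0.1 zt 526.3 rgb [29. 38. 37.]
[303. 184.] 268 c [530.9 106. ] wh [26.  11.7] a -3.5 zt 260.6 rgb [42. 38. 33.]
[376. 315.] 1107 c [403.9 206. ] wh [70.  40.5] a 12.9 zt 45.7 rgb [ 52. 119. 111.]
[272. 355.] 1240 c [582.6 289.8] wh [69.9 37.7] a 25.3 zt 45.8 rgb [88. 57. 36.]
[418. 361.] 428 c [340.  300.4] wh [26.7 25.6] a 34.0 zt 55.6 rgb [121.5 115.5 105. ]
[221. 384.] 440 c [659.2 346. ] wh [25.6 25.3] a 20.0 zt 55.4 rgb [129. 121. 111.]
[408. 429.] 1439 c [367.8 411.4] wh [71.5 36.1] a 57.1 zt 46.1 rgb [180. 106. 120.]
[182. 416.] 499 c [708.4 400.4] wh [25.7 25.1] a -83.4 zt 55.5 rgb [131. 123. 112.]
[253. 441.] 1691 c [596.8 439.1] wh [75.4 30.4] a -41.8 zt 70.3 rgb [173. 166. 153.]
front 261 [0.00154388 0.01187044 0.01981186]
top orange px [337. 153.] c [715.   46.1] wh [28.  25.3] a 0.1 z [0.0234 0.029  0.0358]
[181. 155.] 175 c [707.9 398.8] wh [25.4 23.3] a 88.7 zt 55.7 rgb [150. 141. 123.]
[301. 258.] 898 c [343.3 104.2] wh [86.6  8.4] a -0.1 zt 631.7 rgb [95. 85. 67.]
[205. 176.] 178 c [658.9 343.6] wh [26.2 24.8] a -2.4 zt 55.4 rgb [158.  151.5 136. ]
[161. 203.] 704 c [596.8 438.5] wh [75.1 32. ] a -41.3 zt 70.2 rgb [156.  152.  141.5]
[228. 211.] 566 c [582.2 290.3] wh [70.7 36.1] a 25.7 zt 46.3 rgb [87. 53. 31.]
[263. 291.] 570 c [402.9 206.3] wh [70.1 36.4] a 11.1 zt 46.5 rgb [ 40. 127. 120.]
[170. 305.] 617 c [368.6 411.2] wh [71. 37.] a 57.5 zt 46.1 rgb [172. 102. 119.]
[220. 318.] 151 c [340.6 300.2] wh [24.5 23.4] a -47.7 zt 56.0 rgb [173. 175. 166.]
front 411 [0.00085115 0.01093391 0.0193057 ]
```

View pics/s9.png

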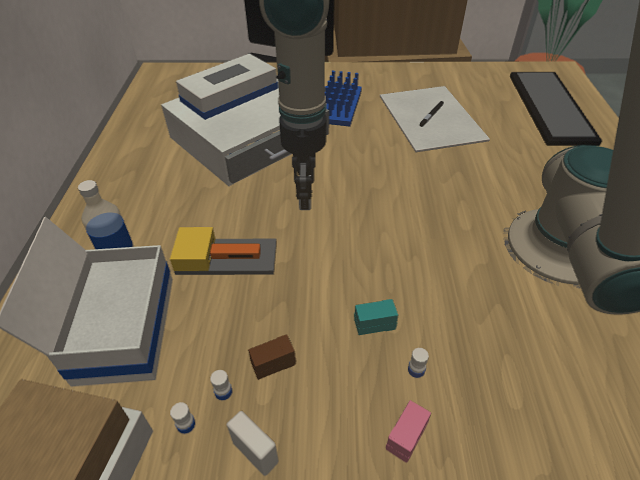

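The side view shows the scraper home in the guard (handle at (235,249), touching the head), the drawer shut, and the vials and timer where they were. Handing in.

```bash
python3 -c "
from rig import manip; print(manip.sign_off())"
```

```text
the job is handed in; nothing more can be done
None
```

The job is handed in: I found three test-kit cartons and put all of them in the drawer, the drawer is fully shut, and the scraper lies home in the guard. The last camera check showed the vials and timer where they started. The sign-off call gave no verdict.

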